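# Start the clamp bolt in its threaded boss and hold it

## Task

The hex-head bolt standing in the boss of the nut plate has not caught its thread. Take the glue bottle off the plate and stand it upright on the bench, well clear of the bolt (about 20 cm), then turn the bolt backward (anticlockwise from above) only until it drops into the start of the thread, and turn it one full turn forward (clockwise). Finish gripping the bolt's head between the fingers, not letting go, and leave the screwdriver, plug block and plywood offcut where they are.

Things in the scene. Friction and masses are not known exactly. Their poses are not given: they have to be found in the camera images.
- nut_plate: Fixed dark steel plate 110 x 140 x 10 mm with a round steel boss (36 mm across, top 34 mm above the bench) that the bolt stands in. Origin on the bolt's axis at the plate's underside, on the bench; z up. The plate spans x -55 to +55 and y -40 to +100 mm in its own frame; the glue bottle stands on its +y part.
- bolt: Plain steel bolt, 0.4 kg, upright. Hex head 30 mm across flats, 35 across corners, 20 tall. Origin on the axis at the head's underside (70 mm above the bench plus bolt_lift), z up; x is normal to a pair of flats, which repeat every 60 deg. It only turns and slides along its axis, sinks by its weight, cannot be pulled out. Fingers set 2 mm wider than the flats turn it and let it slide.
- bolt_head (a point): Centre of the bolt's head: on the axis, 10 mm above the head's underside and 10 mm below its top. Height 80 mm plus bolt_lift.
- bolt_turn (a joint): Turn of the bolt (rad), counted on over full turns: grows backward (anticlockwise from above), falls forward (clockwise). Right-hand thread, 8 mm lead, friction about 0.02 Nm. Turned backward 50 to 150 deg from its start it climbs up to 3 mm, passes the thread's end and drops 8 mm at once. Forward from its start it soon binds; after the drop it runs freely forward, sinking 8 mm a turn.
- bolt_lift (a joint): Height of the bolt (m), growing upward: about -0.003 to -0.001 at the start, rising to 0 just before the drop, about -0.008 right after it, -0.016 one full turn forward from there. Lower stop at -0.0235. Gripped hard, the bolt may hang in the fingers past the end of the thread and drops only when they loosen.
- glue_bottle: White squeeze bottle of wood glue with a pointed dark green nozzle, upright on the nut plate beside the bolt, in the way of the fingers. 56 mm across, 127 mm tall in all, straight-sided to about 80 mm, 0.15 to 0.28 kg. Origin at the centre of its underside, z up to the nozzle.
- screwdriver: Red-handled screwdriver, 166 mm long, 30 mm thick, lying flat, roughly along its own y axis; bystander. Origin at the centre of its underside.
- plug_block: Small pale block with a round grey plug on top, 39 x 54 x 28 mm; bystander. Origin at the centre of its underside.
- ply_offcut: Plywood offcut 56 x 55 x 18 mm, lying flat; bystander. Origin at the centre of its underside.
Things that resemble listed ones, but are neither listed nor needed, are in the scene too. Leave any orange look-alike of the nut_plate alone.

How it is judged:
By the outcome, as a careful person would: the job done as asked, in the order asked, and still so for the second after the job is handed in, while the arm keeps its last pose, push and grip.
It also fails if it takes over 72 s, if anything falls off the work surface, if the arm or the gripper's body presses on something with over 40 N, if the wrist force passes 120 N, or if a joint passes its speed limit or range.

## Robot

A 7-joint arm with a two-finger parallel gripper is mounted at the origin on a cart in front of the work surface, level with it; the furniture and walls round the work are solid. World frame = base frame: x ahead of the robot, y to its left, z up, the work surface at z = 0. Lengths are in m, angles in degrees, forces in N, time in s.
With the tool pointing down it reaches from about 0.425 to 0.875 m from the base axis. Payload 4.7 kg.
Tool frame: the origin (TCP) lies between the finger pads; the fingertips stand 8 mm ahead of it and the grasp point (between the pads) lies 11 mm behind it (env.tip_extent is the distance from the TCP to the fingertips, in m); z points along the fingers, y is the line along which they close (so a half turn about z gives the same grasp; the last joint's range is limited). The gripper opens to 87 mm and grips with 3 to 60 N. Pads are 19 mm wide; open, the fingers measure 117 mm over their backs; the gripper's body (75 mm by 190 mm) begins 51 mm behind the grasp point.
Start: joints at [-72.932, 18.392, -4.016, 83.108, 1.295, 78.541, -3.26], TCP at [0.182, 0.624, 0.231] pointing down, gripper open.
Joint ranges: [-163.93, 163.93], [-17.29, 119.83], [-79.2, 71.16], [3.27, 140.29], [-89.18, 269.18], [5.43, 117.66], [-154.24, 154.24]. Speed limits (degrees/s): [147.25, 147.25, 180, 180, 180, 180, 180].

## Interface

Orientations are given as [roll, pitch, yaw] about the fixed x, y, z axes, in that order (R = Rz(yaw) Ry(pitch) Rx(roll)).
In Python, from cell import sensors, vision, workorder, env gives the robot as it stands.
- The arm moves only by the tool drive_tool, never from a script. Its argument "moves" is a list of rows, each an object of numbers: "x", "y", "z": the shift along the tool's x, y, z in mm; "rx", "ry", "rz": the turn, a rotation vector about the tool's x, y, z in rad; "fingers": the closure, from -1 (fully open) to 1 (shut). In form: [{"x": .., "y": .., "z": .., "rx": .., "ry": .., "rz": .., "fingers": ..}, ...]. A call has 1 to 20 rows; each row is the pose to reach, as a shift and turn from the pose commanded when the call began, along the tool's axes at that moment; what a row does not reach only later rows make up. A row lasts 1/8 s, in which the tool goes at most 62.5 mm and 10.7 degrees, less where a joint would pass 70% of its speed; a pose out of reach is approached as far as the arm can. A call with a gripper value outside its range is refused whole. The fingers move at their own pace and stop on an object; "force" is the grip in N (left out, the last holds). Time passes only in rows, so rows that repeat a pose let the fingers close. It gives the time, the measured TCP pose, the force, the opening and the grip force at its end, in the units of the state.
- sensors.get_obs(): the state, without advancing time (a new reading comes with each control period).
- vision.read_camera(name): name is "scene" or "top"; returns a dict with "image" (400x640x3 uint8, red, green, blue), "fx", "fy", "cx", "cy" (pixels), "k1" (the pictures are not rectified: a ray, as slopes to the right and down, at radius r is drawn at 1 + k1 r^2 times it, then the intrinsics apply), "R" (3x3) and "t" (3): a world point X has camera coordinates R X + t. Camera axes: x right, y down, z forward; pixel columns grow to the right and rows downward; lengths in m; the calibration is good to about 2 mm. A picture is of the moment at which its call begins. There is no depth.
- workorder.sign_off(): hands the job in; it is judged then, once.
The state is a dict: "time_s": time; "qpos": joint angles; "joint_velocities": joint speeds; "effort": joint torques, N m; "tool_pos": TCP position; "tool_rot": TCP orientation; "force": force on the tool from outside, world axes, zero at the start; "wrist_torque": the same for the moment, N m; "grip_width": finger opening in m; "grasp_force": force on a finger pad.
Only numpy, scipy, OpenCV 4.12 (cv2) and the standard library are available. Lean on these libraries where they do the work, as an engineer would, in place of code of your own. Each camera call takes 0.05 s, during which the arm holds its last target. There are 200 camera calls.

## Working session

There is one attempt and no reset: what is moved stays moved. The work goes in short steps, Python scripts to look and compute and a tool call to move; the robot and the scene stay as the last step left them, time stands still between calls to the robot, and variables do not carry over. Pictures are saved under pics/ and viewed, at most 10 in all, crops included, and the job is handed in when it is done.

Besides the shell and the picture viewer there is one more tool, called after "Call:" by a JSON object that holds its "name" and its "arguments", one argument or row to a line. drive_tool: Moves the arm, as the interface text tells. Its arguments: {"type":"object","properties":{"moves":{"type":"array"},"force":{"type":"number"}},"required":["moves"]}

```bash
mkdir -p pics; ls
cat > h.py <<'E'
import numpy as np,cv2
from cell import sensors,vision,workorder,env
def snap(n,f):
    c=vision.read_camera(n); cv2.imwrite('pics/'+f,c['image'][:,:,::-1]); return c
def ray(c,u,v):
    x=(u-c['cx'])/c['fx'];y=(v-c['cy'])/c['fy'];rd=np.hypot(x,y);r=rd
    for _ in range(20): r=rd/(1+c['k1']*r*r)
    s=r/rd if rd>0 else 1
    R=np.array(c['R']);t=np.array(c['t'])
    return -R.T@t, R.T@np.array([x*s,y*s,1])
def onz(c,u,v,z):
    o,d=ray(c,u,v); return o+d*(z-o[2])/d[2]
def proj(c,X):
    p=np.array(c['R'])@np.array(X)+np.array(c['t']);x,y=p[:2]/p[2];k=1+c['k1']*(x*x+y*y)
    return np.array([c['fx']*x*k+c['cx'],c['fy']*y*k+c['cy']])
E
python3 - <<'E'
from h import *
for n in('scene','top'):
    c=snap(n,n+'0.png'); print(n,c['fx'],c['k1'],-np.array(c['R']).T@c['t'])
    print(np.round(c['R'],2))
print(sensors.get_obs(),env.tip_extent)
E
```

```text
pics
scene 472.6224566294894 -0.0981449242366125 [-0.09955299 -0.81274069  0.6340164 ]
[[ 0.73 -0.68 -0.02]
 [-0.33 -0.33 -0.88]
 [ 0.6   0.65 -0.47]]
top 449.63846533419274 -0.01231139774046843 [ 0.52985168 -0.04483116  1.12761572]
[[ 0.03 -1.   -0.04]
 [-1.   -0.02 -0.07]
 [ 0.07  0.04 -1.  ]]
{'time_s': 0.1, 'qpos': array([-72.93205069,  18.43555581,  -4.01565952,  83.16832735,
         1.29426633,  78.54247419,  -3.26074183]), 'joint_velocities': array([ 0.09297178, -0.11880413,  0.01544081, -0.16846114,  0.02061895,
       -0.02544205, -0.02380652]), 'effort': array([ 7.14201724e-05, -4.92564726e+01, -4.05571125e-01, -3.13402212e+01,
       -6.42496976e-02,  3.93968972e-02,  6.34913476e-05]), 'tool_pos': array([0.18190161, 0.62351223, 0.22955884]), 'tool_rot': array([-1.79898838e+02,  4.80788991e-03,  1.63740892e+02]), 'force': array([ 0.25704235,  0.57338679, -0.03114057]), 'wrist_torque': array([-0.00636366,  0.01858055, -0.04268063]), 'grasp_force': 0.0, 'grip_width': 0.08716314137622833} 0.008
```

View pics/scene0.png

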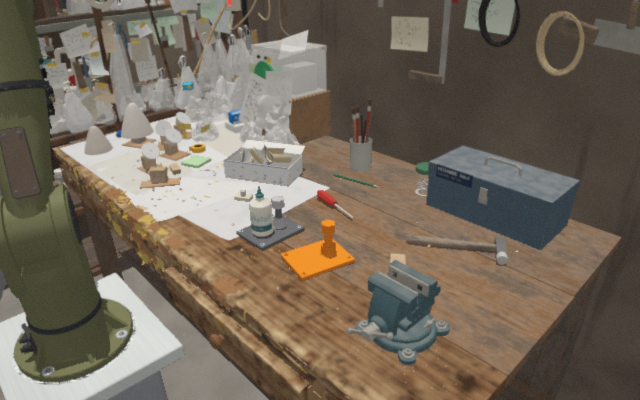

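View pics/top0.png

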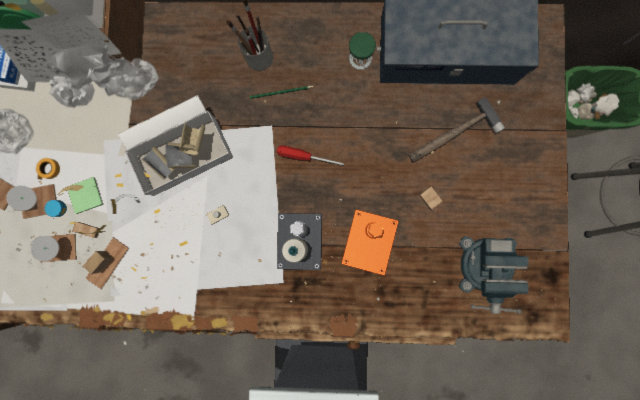

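The scene view shows the bottle at (261,215) and the bolt at (279,207) on the dark plate. The orange look-alike is at (318,255). In the top view the plate spans about (278–322, 213–269), the bolt head is at (298,228), and the bottle is at (294,250).

Run:
```python
from h import *
a=cv2.imread('pics/top0.png')[195:285,255:345]; b=cv2.imread('pics/scene0.png')[175:265,225:315]
z=lambda i:cv2.resize(i,None,fx=4.4,fy=4.4,interpolation=cv2.INTER_CUBIC)
cv2.imwrite('pics/crop0.png',np.hstack([z(a),z(b)]))
c=vision.read_camera('top')
for n,u,v,h in[('bolt',298,228,.088),('bottle',293,251,.127),('p1',279,214,.01),('p2',321,214,.01),('p3',321,269,.01),('p4',278,269,.01),('driver',310,157,.015),('plug',217,214,.02),('ply',431,198,.018),('orange',370,243,.01)]: print(n,onz(c,u,v,h).round(4))
```

```text
bolt [0.5485 0.0401 0.088 ]
bottle [0.4965 0.0466 0.127 ]
p1 [0.5836 0.095  0.01  ]
p2 [ 0.5861 -0.01    0.01  ]
p3 [ 0.4501 -0.0133  0.01  ]
p4 [0.4472 0.0932 0.01  ]
driver [0.728 0.021 0.015]
plug [0.5795 0.2486 0.02  ]
ply [ 0.6314 -0.2797  0.018 ]
orange [ 0.5172 -0.1328  0.01  ]
```

View pics/crop0.png

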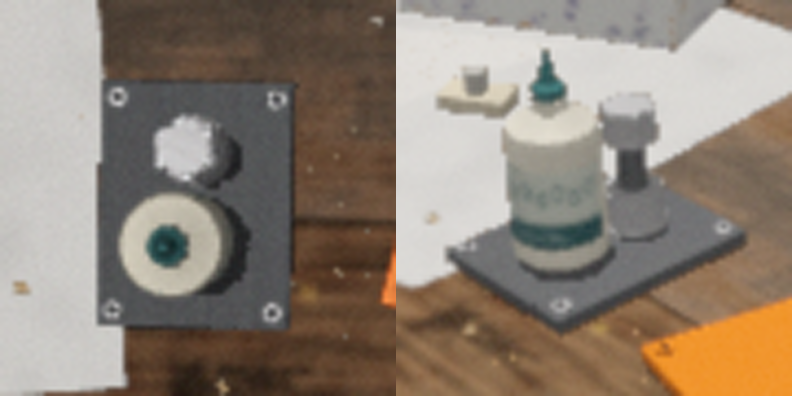

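The crop shows the bolt's bright hex head at top-view pixel (297,229), and the bottle nozzle at (293,251). The plate's +y points toward the robot (−x).

```bash
cat > m.py <<'E'
from h import *
def head(c,lift=-.002,uc=None,r=14):
    z=.09+lift; u0,v0=uc if uc is not None else (297,229)
    u0,v0=int(u0),int(v0)
    g=cv2.cvtColor(c['image'],cv2.COLOR_RGB2GRAY)[v0-r:v0+r+1,u0-r:u0+r+1]
    S=8; G=cv2.resize(g,None,fx=S,fy=S,interpolation=cv2.INTER_CUBIC)
    for th in(130,150,165):
        m=(G>th).astype(np.uint8); n,l,st,ce=cv2.connectedComponentsWithStats(m)
        k=l[G.shape[0]//2,G.shape[1]//2]
        if k==0: print('miss');continue
        cn=max(cv2.findContours((l==k).astype(np.uint8),0,1)[0],key=cv2.contourArea)[:,0,:]
        P=np.array([onz(c,(p[0]+.5)/S-.5+u0-r,(p[1]+.5)/S-.5+v0-r,z)[:2] for p in cn])
        Q=(P*1e4).astype(np.float32); M=cv2.moments(Q); cen=np.array([M['m10'],M['m01']])/M['m00']
        d=Q-cen; w=np.hypot(*np.roll(d,-1,0).T-d.T)*0+np.hypot(*(np.roll(d,-1,0)-d).T)
        rr=np.hypot(*d.T);a=np.arctan2(d[:,1],d[:,0])
        f=(w*rr*np.exp(-6j*a)).sum()/(w*rr).sum()
        corner=-np.angle(f)/6
        print(th,'c',(cen/1e4).round(4),'area mm2',round(M['m00']/100),'corner deg',round(np.degrees(corner)%60,1),'amp',abs(f).round(3),'flat normal',round((np.degrees(corner)+30)%60,1))
E
python3 - <<'E'
from m import *
c=vision.read_camera('top'); s=vision.read_camera('scene')
head(c)
# plate corners
h=cv2.cvtColor(c['image'],cv2.COLOR_RGB2GRAY)
# nozzle green in both
for n,cc,box in(('t',c,(280,235,310,265)),('s',s,(245,183,275,205))):
    x0,y0,x1,y1=box; I=cc['image'][y0:y1,x0:x1].astype(int)
    m=(I[:,:,1]-I[:,:,0]>25)
    v,u=np.nonzero(m); print(n,u.mean()+x0,v.mean()+y0,u.min()+x0,v.min()+y0,m.sum(),v.max()+y0)
    print(onz(cc,u.mean()+x0,v.mean()+y0,.12).round(4))
W=cv2.inRange(c['image'],(170,160,140),(255,255,255)); 
n,l,st,ce=cv2.connectedComponentsWithStats(W[237:268,279:312]);print(st,ce+[279,237])
for d in np.array(((.545,.041,.08),(.492,.045,.09))): print(proj(c,d),proj(s,d))
E
```

```text
130 c [0.5482 0.0438] area mm2 814 corner deg 7.1 amp 0.077 flat normal 37.1
150 c [0.5482 0.044 ] area mm2 735 corner deg 6.8 amp 0.097 flat normal 36.8
165 c [0.5482 0.0441] area mm2 675 corner deg 7.4 amp 0.137 flat normal 37.4
t 292.4130434782609 250.5 289 247 46 254
[0.4973 0.0485 0.12  ]
s 258.9117647058824 193.7941176470588 256 189 34 197
[0.4933 0.0464 0.12  ]
[[  0   0  33  31 721]
 [  3   3  23  22 301]
 [  2  29   1   1   1]] [[295.78085992 252.76005548]
 [293.17607973 250.13289037]
 [281.         266.        ]]
[297.83161517 229.54941444] [277.75754521 202.03728481]
[295.09682818 252.46495081] [259.79296524 204.98976006]
```

```bash
cat > d.py <<'E'
from h import *
from scipy.spatial.transform import Rotation as Ro
def delta(x,y,z,phi):
    o=sensors.get_obs(); R=Ro.from_euler('xyz',o['tool_rot'],degrees=True)
    T=Ro.from_euler('xyz',[180,0,phi+90],degrees=True)
    d=R.inv().apply(np.array([x,y,z])-o['tool_pos'])*1000
    print('d mm',d.round(1),'rv',(R.inv()*T).as_rotvec().round(3),'q7',o['qpos'][6].round(1),'pos',o['tool_pos'].round(4),o['tool_rot'].round(2),'t',o['time_s'],'w',o['grip_width'],'F',o['force'].round(1),o['wrist_torque'].round(2),'g',o['grasp_force'])
E
python3 -c "
from d import *
delta(.495,.0475,.23,90)"
```

```text
d mm [-461.8 -465.6    0.5] rv [-0.001 -0.    -0.284] q7 -3.3 pos [0.182  0.6238 0.23  ] [-179.95    0.    163.74] t 0.25 w 0.0869810786120128 F [-0.1  0.1 -0.3] [-0.03 -0.04  0.03] g 0.0
```

Call:
{"name": "drive_tool", "arguments": {
  "moves": [
    {"x": -46,"y": -46,"rz": -0.03},
    {"x": -92,"y": -93,"rz": -0.06},
    {"x": -138,"y": -140,"rz": -0.09},
    {"x": -184,"y": -186,"rz": -0.12},
    {"x": -230,"y": -232,"rz": -0.15},
    {"x": -276,"y": -279,"rz": -0.18},
    {"x": -322,"y": -326,"rz": -0.21},
    {"x": -368,"y": -372,"rz": -0.24},
    {"x": -415,"y": -419,"rz": -0.27},
    {"x": -462,"y": -466,"rz": -0.284},
    {"x": -462,"y": -466,"rz": -0.284},
    {"x": -462,"y": -466,"rz": -0.284},
    {"x": -462,"y": -466,"rz": -0.284}
  ]
}}

```text
invalid input at $.moves[0]: expected keys x, y, z, rx, ry, rz, fingers
```

```bash
python3 -c "
from d import *
delta(.495,.0475,.084,90);snap('top','t1.png');snap('scene','s1.png')
a=cv2.imread('pics/t1.png')[120:340,160:400]; b=cv2.imread('pics/s1.png')[100:320,150:390]
cv2.imwrite('pics/c1.png',cv2.resize(np.hstack([a,b]),(800,366)))"
```

```text
d mm [-461.8 -465.5  146.5] rv [-0.001 -0.    -0.284] q7 -3.3 pos [0.182  0.6238 0.23  ] [-179.95    0.    163.74] t 0.25 w 0.0869810786120128 F [-0.1  0.1 -0.3] [-0.03 -0.04  0.03] g 0.0
```

View pics/c1.png

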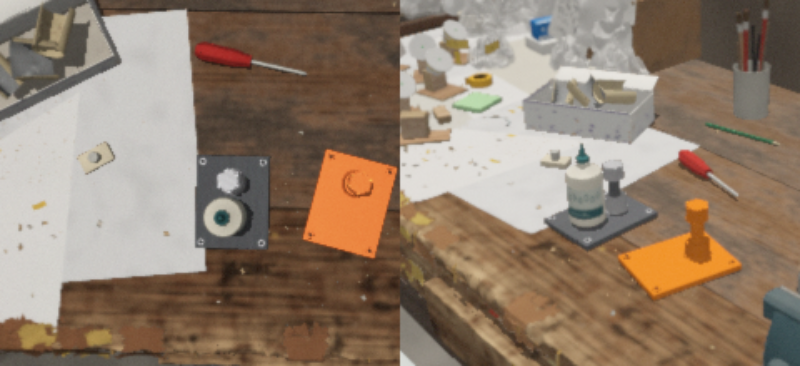

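The move was refused because all keys are required. The crop shows the scene unchanged, with the plate at about (232,200) in its left half and nothing tall on the path.

Call:
{"name": "drive_tool", "arguments": {
  "moves": [
    {"x": -46,"y": -46,"z": 0,"rx": 0,"ry": 0,"rz": -0.03,"fingers": -1},
    {"x": -92,"y": -93,"z": 0,"rx": 0,"ry": 0,"rz": -0.06,"fingers": -1},
    {"x": -138,"y": -140,"z": 0,"rx": 0,"ry": 0,"rz": -0.09,"fingers": -1},
    {"x": -184,"y": -186,"z": 0,"rx": 0,"ry": 0,"rz": -0.12,"fingers": -1},
    {"x": -230,"y": -232,"z": 0,"rx": 0,"ry": 0,"rz": -0.15,"fingers": -1},
    {"x": -276,"y": -279,"z": 0,"rx": 0,"ry": 0,"rz": -0.18,"fingers": -1},
    {"x": -322,"y": -326,"z": 0,"rx": 0,"ry": 0,"rz": -0.21,"fingers": -1},
    {"x": -368,"y": -372,"z": 0,"rx": 0,"ry": 0,"rz": -0.24,"fingers": -1},
    {"x": -415,"y": -419,"z": 0,"rx": 0,"ry": 0,"rz": -0.27,"fingers": -1},
    {"x": -462,"y": -466,"z": 0,"rx": 0,"ry": 0,"rz": -0.284,"fingers": -1},
    {"x": -462,"y": -466,"z": 0,"rx": 0,"ry": 0,"rz": -0.284,"fingers": -1},
    {"x": -462,"y": -466,"z": 0,"rx": 0,"ry": 0,"rz": -0.284,"fingers": -1},
    {"x": -462,"y": -466,"z": 0,"rx": 0,"ry": 0,"rz": -0.284,"fingers": -1},
    {"x": -462,"y": -466,"z": 0,"rx": 0,"ry": 0,"rz": -0.284,"fingers": -1}
  ]
}}

```text
time_s: 2.1
tool_pos: [0.4946, 0.0489, 0.2305]
tool_rot: [180.0, -0.0, -179.8]
force: [-0.3, -0.1, -1.0]
grip_width: 0.0871
grasp_force: 0.0
```

```bash
python3 -c "
from d import *
delta(.495,.0475,.084,90)"
```

```text
d mm [ -0.4  -1.5 146.5] rv [ 0.001 -0.     0.003] q7 81.2 pos [0.4946 0.0489 0.2305] [ 1.7997e+02 -1.0000e-02 -1.7983e+02] t 2.1 w 0.08706296144996106 F [-0.3 -0.1 -1. ] [ 0.06 -0.02 -0.01] g 0.0
```

Call:
{"name": "drive_tool", "arguments": {
  "moves": [
    {"x": 0,"y": -1.5,"z": 40,"rx": 0,"ry": 0,"rz": 0,"fingers": -1},
    {"x": 0,"y": -1.5,"z": 80,"rx": 0,"ry": 0,"rz": 0,"fingers": -1},
    {"x": 0,"y": -1.5,"z": 115,"rx": 0,"ry": 0,"rz": 0,"fingers": -1},
    {"x": 0,"y": -1.5,"z": 138,"rx": 0,"ry": 0,"rz": 0,"fingers": -1},
    {"x": 0,"y": -1.5,"z": 146,"rx": 0,"ry": 0,"rz": 0,"fingers": -1},
    {"x": 0,"y": -1.5,"z": 146,"rx": 0,"ry": 0,"rz": 0,"fingers": 0.1},
    {"x": 0,"y": -1.5,"z": 146,"rx": 0,"ry": 0,"rz": 0,"fingers": 1},
    {"x": 0,"y": -1.5,"z": 146,"rx": 0,"ry": 0,"rz": 0,"fingers": 1},
    {"x": 0,"y": -1.5,"z": 146,"rx": 0,"ry": 0,"rz": 0,"fingers": 1},
    {"x": 0,"y": -1.5,"z": 146,"rx": 0,"ry": 0,"rz": 0,"fingers": 1},
    {"x": 0,"y": -1.5,"z": 146,"rx": 0,"ry": 0,"rz": 0,"fingers": 1},
    {"x": 0,"y": -1.5,"z": 146,"rx": 0,"ry": 0,"rz": 0,"fingers": 1}
  ],
  "force": 20
}}

```text
time_s: 3.6
tool_pos: [0.4956, 0.0462, 0.0851]
tool_rot: [180.0, 0.1, -180.0]
force: [-0.7, 2.4, 5.4]
grip_width: 0.0538
grasp_force: 20.1
```

Call:
{"name": "drive_tool", "arguments": {
  "moves": [
    {"x": 0,"y": 0,"z": -5,"rx": 0,"ry": 0,"rz": 0,"fingers": 1},
    {"x": 0,"y": 0,"z": -20,"rx": 0,"ry": 0,"rz": 0,"fingers": 1},
    {"x": 0,"y": 0,"z": -45,"rx": 0,"ry": 0,"rz": 0,"fingers": 1},
    {"x": 0,"y": 0,"z": -75,"rx": 0,"ry": 0,"rz": 0,"fingers": 1},
    {"x": 0,"y": 0,"z": -100,"rx": 0,"ry": 0,"rz": 0,"fingers": 1},
    {"x": 0,"y": 0,"z": -115,"rx": 0,"ry": 0,"rz": 0,"fingers": 1},
    {"x": -10,"y": -10,"z": -120,"rx": 0,"ry": 0,"rz": 0,"fingers": 1},
    {"x": -30,"y": -32,"z": -120,"rx": 0,"ry": 0,"rz": 0,"fingers": 1},
    {"x": -60,"y": -64,"z": -120,"rx": 0,"ry": 0,"rz": 0,"fingers": 1},
    {"x": -90,"y": -96,"z": -120,"rx": 0,"ry": 0,"rz": 0,"fingers": 1},
    {"x": -120,"y": -128,"z": -120,"rx": 0,"ry": 0,"rz": 0,"fingers": 1},
    {"x": -145,"y": -155,"z": -120,"rx": 0,"ry": 0,"rz": 0,"fingers": 1},
    {"x": -160,"y": -172,"z": -120,"rx": 0,"ry": 0,"rz": 0,"fingers": 1},
    {"x": -164,"y": -176,"z": -120,"rx": 0,"ry": 0,"rz": 0,"fingers": 1},
    {"x": -164,"y": -176,"z": -120,"rx": 0,"ry": 0,"rz": 0,"fingers": 1},
    {"x": -164,"y": -176,"z": -120,"rx": 0,"ry": 0,"rz": 0,"fingers": 1}
  ]
}}

```text
time_s: 5.6
tool_pos: [0.6587, -0.129, 0.2043]
tool_rot: [179.9, -0.0, -179.9]
force: [-0.9, 0.8, -2.2]
grip_width: 0.0539
grasp_force: 19.9
```

```bash
python3 -c "
from d import *
delta(.66,-.13,.075,90);c=snap('scene','s2.png');p=proj(c,(.66,-.13,.15)).astype(int);print(p)
b=c['image'][max(0,p[1]-90):p[1]+110,p[0]-120:p[0]+120,::-1]
cv2.imwrite('pics/c2.png',cv2.resize(b,None,fx=2.5,fy=2.5))"
```

```text
d mm [ -1.3  -1.1 129.3] rv [ 0.001 -0.001  0.001] q7 109.5 pos [ 0.6587 -0.129   0.2043] [ 1.7995e+02 -3.0000e-02 -1.7992e+02] t 5.6 w 0.05393875685911832 F [-0.9  0.8 -2.2] [ 0.01 -0.02 -0.02] g 19.939439036679687
[358 183]
```

View pics/c2.png

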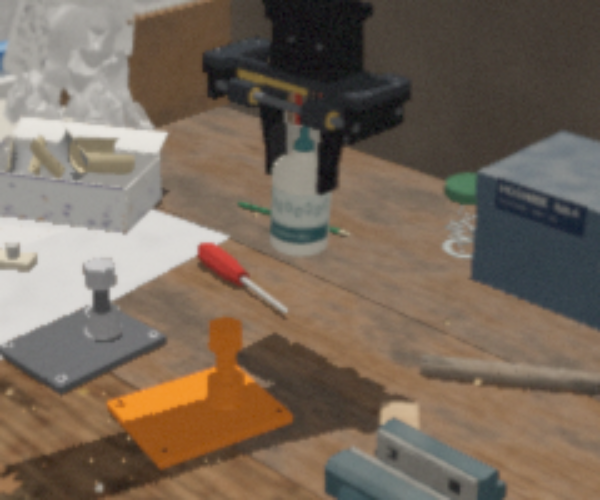

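The bottle hangs upright in the fingers, at crop (300,210). The bolt stands clear at crop (100,290). I'll lower it now.

Call:
{"name": "drive_tool", "arguments": {
  "moves": [
    {"x": 0,"y": 0,"z": 30,"rx": 0,"ry": 0,"rz": 0,"fingers": 1},
    {"x": 0,"y": 0,"z": 65,"rx": 0,"ry": 0,"rz": 0,"fingers": 1},
    {"x": 0,"y": 0,"z": 95,"rx": 0,"ry": 0,"rz": 0,"fingers": 1},
    {"x": 0,"y": 0,"z": 115,"rx": 0,"ry": 0,"rz": 0,"fingers": 1},
    {"x": 0,"y": 0,"z": 122,"rx": 0,"ry": 0,"rz": 0,"fingers": 1},
    {"x": 0,"y": 0,"z": 125,"rx": 0,"ry": 0,"rz": 0,"fingers": 1},
    {"x": 0,"y": 0,"z": 127,"rx": 0,"ry": 0,"rz": 0,"fingers": 1},
    {"x": 0,"y": 0,"z": 129,"rx": 0,"ry": 0,"rz": 0,"fingers": 1},
    {"x": 0,"y": 0,"z": 130,"rx": 0,"ry": 0,"rz": 0,"fingers": 1},
    {"x": 0,"y": 0,"z": 130,"rx": 0,"ry": 0,"rz": 0,"fingers": 1},
    {"x": 0,"y": 0,"z": 130,"rx": 0,"ry": 0,"rz": 0,"fingers": 1}
  ]
}}

```text
time_s: 7.02
tool_pos: [0.6595, -0.1302, 0.0753]
tool_rot: [180.0, 0.1, -180.0]
force: [-0.3, 0.4, 3.6]
grip_width: 0.0543
grasp_force: 20.0
```

Call:
{"name": "drive_tool", "arguments": {
  "moves": [
    {"x": 0,"y": 0,"z": 0,"rx": 0,"ry": 0,"rz": 0,"fingers": 0.3},
    {"x": 0,"y": 0,"z": 0,"rx": 0,"ry": 0,"rz": 0,"fingers": 0.1},
    {"x": 0,"y": 0,"z": 0,"rx": 0,"ry": 0,"rz": 0,"fingers": -0.5},
    {"x": 0,"y": 0,"z": 0,"rx": 0,"ry": 0,"rz": 0,"fingers": -1},
    {"x": 0,"y": 0,"z": 0,"rx": 0,"ry": 0,"rz": 0,"fingers": -1},
    {"x": 0,"y": 0,"z": 0,"rx": 0,"ry": 0,"rz": 0,"fingers": -1},
    {"x": 0,"y": 0,"z": -10,"rx": 0,"ry": 0,"rz": 0,"fingers": -1},
    {"x": 0,"y": 0,"z": -40,"rx": 0,"ry": 0,"rz": 0,"fingers": -1},
    {"x": 0,"y": 0,"z": -80,"rx": 0,"ry": 0,"rz": 0,"fingers": -1},
    {"x": 0,"y": 0,"z": -115,"rx": 0,"ry": 0,"rz": 0,"fingers": -1},
    {"x": 0,"y": 0,"z": -125,"rx": 0,"ry": 0,"rz": 0,"fingers": -1},
    {"x": 0,"y": 0,"z": -125,"rx": 0,"ry": 0,"rz": 0,"fingers": -1},
    {"x": 0,"y": 0,"z": -125,"rx": 0,"ry": 0,"rz": 0,"fingers": -1}
  ]
}}

```text
time_s: 8.65
tool_pos: [0.6583, -0.1298, 0.1978]
tool_rot: [180.0, -0.1, -180.0]
force: [0.6, 0.3, 1.1]
grip_width: 0.0875
grasp_force: 0.0
```

Run:
```python
from d import *
from m import head
delta(.547,.0425,.20,-83)
t=snap('top','t3.png');c=snap('scene','s3.png')
head(t)
cv2.imwrite('pics/c3.png',cv2.resize(np.hstack([t['image'][130:290,250:430,::-1],c['image'][120:280,240:420,::-1]]),None,fx=2.2,fy=2.2))
```

```text
d mm [111.2 172.3  -1.8] rv [-4.00e-03 -1.00e-03  3.02e+00] q7 109.6 pos [ 0.6583 -0.1298  0.1978] [ 1.7997e+02 -1.5000e-01 -1.7998e+02] t 8.65 w 0.0874846054587395 F [0.6 0.3 1.1] [ 0.03 -0.05 -0.01] g 0.0
130 c [0.5482 0.0437] area mm2 826 corner deg 7.6 amp 0.077 flat normal 37.6
150 c [0.5482 0.0439] area mm2 749 corner deg 6.7 amp 0.093 flat normal 36.7
165 c [0.5482 0.044 ] area mm2 691 corner deg 6.9 amp 0.116 flat normal 36.9
```

View pics/c3.png

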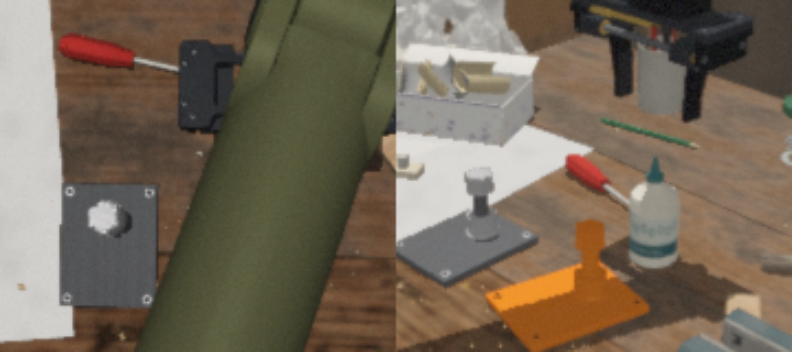

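The bottle stands upright on the bench at crop (655,215). The bolt in the plate is undisturbed at crop (481,180). Next I'll move over the bolt while rotating.

Call:
{"name": "drive_tool", "arguments": {
  "moves": [
    {"x": 20,"y": 30,"z": -5,"rx": 0,"ry": 0,"rz": 0.17,"fingers": -1},
    {"x": 40,"y": 60,"z": -5,"rx": 0,"ry": 0,"rz": 0.35,"fingers": -1},
    {"x": 60,"y": 90,"z": -5,"rx": 0,"ry": 0,"rz": 0.53,"fingers": -1},
    {"x": 80,"y": 120,"z": -5,"rx": 0,"ry": 0,"rz": 0.71,"fingers": -1},
    {"x": 100,"y": 150,"z": -5,"rx": 0,"ry": 0,"rz": 0.89,"fingers": -1},
    {"x": 111,"y": 172,"z": -5,"rx": 0,"ry": 0,"rz": 1.07,"fingers": -1},
    {"x": 111,"y": 172,"z": -5,"rx": 0,"ry": 0,"rz": 1.25,"fingers": -1},
    {"x": 111,"y": 172,"z": -5,"rx": 0,"ry": 0,"rz": 1.43,"fingers": -1},
    {"x": 111,"y": 172,"z": -5,"rx": 0,"ry": 0,"rz": 1.61,"fingers": -1},
    {"x": 111,"y": 172,"z": -5,"rx": 0,"ry": 0,"rz": 1.79,"fingers": -1},
    {"x": 111,"y": 172,"z": -5,"rx": 0,"ry": 0,"rz": 1.97,"fingers": -1},
    {"x": 111,"y": 172,"z": -5,"rx": 0,"ry": 0,"rz": 2.15,"fingers": -1},
    {"x": 111,"y": 172,"z": -5,"rx": 0,"ry": 0,"rz": 2.33,"fingers": -1},
    {"x": 111,"y": 172,"z": -5,"rx": 0,"ry": 0,"rz": 2.51,"fingers": -1},
    {"x": 111,"y": 172,"z": -5,"rx": 0,"ry": 0,"rz": 2.69,"fingers": -1},
    {"x": 111,"y": 172,"z": -5,"rx": 0,"ry": 0,"rz": 2.87,"fingers": -1},
    {"x": 111,"y": 172,"z": -5,"rx": 0,"ry": 0,"rz": 3.02,"fingers": -1},
    {"x": 111,"y": 172,"z": -5,"rx": 0,"ry": 0,"rz": 3.02,"fingers": -1},
    {"x": 111,"y": 172,"z": -5,"rx": 0,"ry": 0,"rz": 3.02,"fingers": -1}
  ]
}}

```text
time_s: 11.12
tool_pos: [0.5478, 0.0419, 0.2042]
tool_rot: [180.0, 0.0, 7.1]
force: [-0.1, -0.3, 0.6]
grip_width: 0.0871
grasp_force: 0.0
```

```bash
python3 -c "
from d import *
delta(.547,.0428,.076,-83)"
```

```text
d mm [ -0.6  -1.  128.2] rv [0.    0.001 0.002] q7 -82.3 pos [0.5478 0.0419 0.2042] [1.7999e+02 4.0000e-02 7.1300e+00] t 11.125 w 0.08711922921699684 F [-0.1 -0.3  0.6] [-0.06  0.19  0.06] g 0.0
```

Call:
{"name": "drive_tool", "arguments": {
  "moves": [
    {"x": -0.5,"y": -1,"z": 40,"rx": 0,"ry": 0,"rz": 0,"fingers": -1},
    {"x": -0.5,"y": -1,"z": 80,"rx": 0,"ry": 0,"rz": 0,"fingers": -0.5},
    {"x": -0.5,"y": -1,"z": 110,"rx": 0,"ry": 0,"rz": 0,"fingers": -0.2},
    {"x": -0.5,"y": -1,"z": 124,"rx": 0,"ry": 0,"rz": 0,"fingers": 0},
    {"x": -0.5,"y": -1,"z": 128,"rx": 0,"ry": 0,"rz": 0,"fingers": 0},
    {"x": -0.5,"y": -1,"z": 128,"rx": 0,"ry": 0,"rz": 0,"fingers": 0.1},
    {"x": -0.5,"y": -1,"z": 128,"rx": 0,"ry": 0,"rz": 0,"fingers": 0.2},
    {"x": -0.5,"y": -1,"z": 128,"rx": 0,"ry": 0,"rz": 0,"fingers": 0.4},
    {"x": -0.5,"y": -1,"z": 128,"rx": 0,"ry": 0,"rz": 0,"fingers": 0.4},
    {"x": -0.5,"y": -1,"z": 128,"rx": 0,"ry": 0,"rz": 0,"fingers": 0.4},
    {"x": -0.5,"y": -1,"z": 128,"rx": 0,"ry": 0,"rz": 0,"fingers": 0.4},
    {"x": -0.5,"y": -1,"z": 128,"rx": 0,"ry": 0,"rz": 0,"fingers": 0.4}
  ],
  "force": 8
}}

```text
time_s: 12.62
tool_pos: [0.5478, 0.0442, 0.0772]
tool_rot: [-179.9, -0.0, 7.0]
force: [-1.7, 4.5, 5.5]
grip_width: 0.0303
grasp_force: 8.0
```

```bash
cat > s.py <<'E'
import sys
from d import *
o=sensors.get_obs(); delta(.547,.0428,.076,-83); R=Ro.from_euler('xyz',o['tool_rot'],degrees=True)
print('tool-frame F',R.inv().apply(o['force']).round(1),'phi',(o['tool_rot'][2]-90).round(1))
c=snap('scene',sys.argv[1]+'.png'); print(proj(c,(.547,.0425,.07)))
g=c['image'][180:240,255:300]; cv2.imwrite('pics/z_'+sys.argv[1]+'.png',cv2.resize(g[:,:,::-1],None,fx=9,fy=9,interpolation=cv2.INTER_CUBIC))
# shank profile along axis column
v,u=np.mgrid[0:60,0:45]
for r in range(192,232): 
    if len(sys.argv)>2: print(r,cv2.cvtColor(c['image'],cv2.COLOR_RGB2GRAY)[r,266:292])
E
python3 s.py g1 1
```

```text
d mm [-1.   1.3  1.2] rv [-0.002 -0.001  0.001] q7 -75.5 pos [0.5478 0.0442 0.0772] [-1.7988e+02 -5.0000e-02  7.0300e+00] t 12.625 w 0.03033035281062874 F [-1.7  4.5  5.5] [ 0.96  0.48 -0.01] g 8.0019649642054
tool-frame F [-1.1 -4.7 -5.5] phi -83.0
[278.23183038 205.05471607]
192 [208  98  25  33  38  29  34  34  59 139 211 217 206  99  20  24  22  22
  21  22  35 119 210 207 105  28]
193 [209 101  30  34  36  28  35  37  43 122 211 216 208  99  31  20  13  25
  16  16  34 121 210 208 133  62]
194 [211 138  53  34  30  34  33  33  46 120 211 216 207  99  28  27  23  17
  23  25  37 122 211 217 203 138]
195 [216 204  96  31  33  35  32  36  51 115 203 207 199  92  29   9  22  22
  22  19  43 125 211 218 216 212]
196 [217 208  95  29  28  34  46  55  78  94 135 134 130  58  25  25  25  22
  23  28  47 125 212 217 217 217]
197 [217 209 101  27  38  47  78  89 114 114 117 117 111  65  27  18  14  23
  25  24  66 152 212 217 217 217]
198 [216 208 100  29  43  80 108 115 117 119 120 116 112  65  37  18  21  18
  21  33 114 204 216 217 216 217]
199 [218 209 100  29  48  96 114 118 119 115 
[... 2839 characters left out ...]
]
225 [ 61  62  61  64  66  80 111 117 116 120 122 117 117 118 121 117 121 117
 116 116 107  76  64  60  63  63]
226 [ 63  62  62  63  64  74 106 114 116 116 117 119 120 121 117 121 120 116
 118 109  89  69  62  62  59  62]
227 [ 64  61  62  64  65  66  86 108 114 116 117 123 124 123 123 122 114 112
 100  79  67  63  60  60  65  65]
228 [ 60  63  57  60  60  63  67  73  86 102 108 119 119 122 115 101  89  79
  71  64  65  67  63  62  59  65]
229 [64 63 59 61 63 62 63 60 64 71 72 71 70 75 73 68 66 64 65 64 63 63 64 62
 62 62]
230 [65 65 61 63 62 63 61 63 64 61 65 62 63 63 62 60 62 64 64 65 64 60 65 65
 62 63]
231 [61 59 62 64 66 63 61 62 62 61 62 65 65 63 64 62 64 66 61 60 63 61 65 63
 62 61]
```

View pics/z_g1.png

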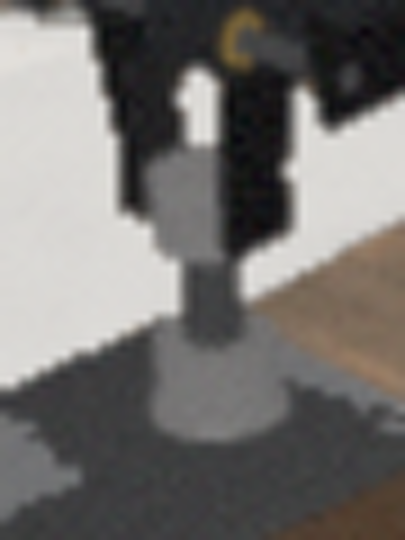

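The zoom shows the fingers on the flats (30.3 mm), the head's lower edge at about row 208.5, and the shank visible down to row 217.5. That gap tracks the bolt's lift. I'll centre, loosen to about 32 mm and turn backward in small steps.

Call:
{"name": "drive_tool", "arguments": {
  "moves": [
    {"x": 0.3,"y": -1.2,"z": 0,"rx": 0,"ry": 0,"rz": 0,"fingers": 0.26},
    {"x": 0.3,"y": -1.2,"z": 0,"rx": 0,"ry": 0,"rz": 0,"fingers": 0.26},
    {"x": 0.3,"y": -1.2,"z": 0,"rx": 0,"ry": 0,"rz": 0,"fingers": 0.26},
    {"x": 0.3,"y": -1.2,"z": 0,"rx": 0,"ry": 0,"rz": -0.1,"fingers": 0.26},
    {"x": 0.3,"y": -1.2,"z": 0,"rx": 0,"ry": 0,"rz": -0.2,"fingers": 0.26},
    {"x": 0.3,"y": -1.2,"z": 0,"rx": 0,"ry": 0,"rz": -0.3,"fingers": 0.26},
    {"x": 0.3,"y": -1.2,"z": 0,"rx": 0,"ry": 0,"rz": -0.4,"fingers": 0.26},
    {"x": 0.3,"y": -1.2,"z": 0,"rx": 0,"ry": 0,"rz": -0.5,"fingers": 0.26},
    {"x": 0.3,"y": -1.2,"z": 0,"rx": 0,"ry": 0,"rz": -0.5,"fingers": 0.26},
    {"x": 0.3,"y": -1.2,"z": 0,"rx": 0,"ry": 0,"rz": -0.5,"fingers": 0.26}
  ]
}}

```text
time_s: 13.92
tool_pos: [0.5476, 0.0437, 0.0765]
tool_rot: [180.0, 0.0, 35.5]
force: [-0.0, 0.3, -0.2]
grip_width: 0.0318
grasp_force: 0.6
```

```bash
cat > s.py <<'E'
import sys
from d import *
def edge(c):
    G=cv2.cvtColor(c['image'],cv2.COLOR_RGB2GRAY).astype(float); out=[]
    for u in(276,277,278):
        p=G[198:222,u]
        for a,b,name in((1,-1,'d'),(-1,1,'u')):
            idx=[i for i in range(len(p)-1) if (p[i]>=95>p[i+1] if a==1 else p[i]<95<=p[i+1])]
            out.append((u,name,[round(198+i+(p[i]-95)/(p[i]-p[i+1]),1) for i in idx]))
    return out
if __name__=='__main__':
    delta(.5481,.044,.076,-83); o=sensors.get_obs(); R=Ro.from_euler('xyz',o['tool_rot'],degrees=True)
    print('tool F',R.inv().apply(o['force']).round(1),'phi',(o['tool_rot'][2]-90).round(1))
    c=snap('scene',sys.argv[1]+'.png'); print(edge(c))
E
python3 - <<'E'
from s import *
c=vision.read_camera('scene');print(proj(c,(.548,.044,.07))-proj(c,(.548,.044,.062)))
c['image']=cv2.imread('pics/g1.png')[:,:,::-1].copy();print(edge(c))
E
python3 s.py g2
```

```text
[-0.1839959  -2.75292034]
[(276, 'd', [np.float64(208.7)]), (276, 'u', [np.float64(217.8)]), (277, 'd', [np.float64(208.7)]), (277, 'u', [np.float64(218.4)]), (278, 'd', [np.float64(208.7)]), (278, 'u', [np.float64(218.2)])]
d mm [0.6 0.  0.5] rv [0.    0.    0.498] q7 -49.3 pos [0.5476 0.0437 0.0765] [1.7998e+02 1.0000e-02 3.5540e+01] t 13.975 w 0.03228855061198695 F [0.1 0.1 0.4] [ 0.01  0.05 -0.05] g 0.6654188985703513
tool F [ 0.1  0.  -0.4] phi -54.5
[(276, 'd', [np.float64(208.6)]), (276, 'u', [np.float64(218.3)]), (277, 'd', [np.float64(208.7)]), (277, 'u', [np.float64(218.4)]), (278, 'd', [np.float64(208.7)]), (278, 'u', [np.float64(218.6)])]
```

Call:
{"name": "drive_tool", "arguments": {
  "moves": [
    {"x": 0,"y": 0,"z": 0,"rx": 0,"ry": 0,"rz": -0.1,"fingers": 0.26},
    {"x": 0,"y": 0,"z": 0,"rx": 0,"ry": 0,"rz": -0.2,"fingers": 0.26},
    {"x": 0,"y": 0,"z": 0,"rx": 0,"ry": 0,"rz": -0.3,"fingers": 0.26},
    {"x": 0,"y": 0,"z": 0,"rx": 0,"ry": 0,"rz": -0.35,"fingers": 0.26},
    {"x": 0,"y": 0,"z": 0,"rx": 0,"ry": 0,"rz": -0.35,"fingers": 0.26},
    {"x": 0,"y": 0,"z": 0,"rx": 0,"ry": 0,"rz": -0.35,"fingers": 0.26}
  ]
}}

```text
time_s: 14.78
tool_pos: [0.5479, 0.0436, 0.0767]
tool_rot: [180.0, 0.0, 55.6]
force: [0.9, -1.3, 2.5]
grip_width: 0.0318
grasp_force: 1.5
```

```bash
python3 s.py g3
```

```text
d mm [ 0.5 -0.   0.7] rv [ 0.001 -0.     0.848] q7 -30.5 pos [0.5479 0.0436 0.0767] [179.96   0.    55.6 ] t 14.775 w 0.031776452385123596 F [ 0.9 -1.3  2.5] [-0.28  0.05 -0.07] g 1.4967636848450638
tool F [-0.5  1.5 -2.5] phi -34.4
[(276, 'd', [np.float64(208.5)]), (276, 'u', [np.float64(218.3)]), (277, 'd', [np.float64(208.6)]), (277, 'u', [np.float64(218.4)]), (278, 'd', [np.float64(208.5)]), (278, 'u', [np.float64(218.5)])]
```

Total so far is about 49° commanded, or about 41° of bolt turn. I'll continue in steps.

Call:
{"name": "drive_tool", "arguments": {
  "moves": [
    {"x": 0,"y": 0,"z": 0,"rx": 0,"ry": 0,"rz": -0.1,"fingers": 0.26},
    {"x": 0,"y": 0,"z": 0,"rx": 0,"ry": 0,"rz": -0.2,"fingers": 0.26},
    {"x": 0,"y": 0,"z": 0,"rx": 0,"ry": 0,"rz": -0.25,"fingers": 0.26},
    {"x": 0,"y": 0,"z": 0,"rx": 0,"ry": 0,"rz": -0.25,"fingers": 0.26},
    {"x": 0,"y": 0,"z": 0,"rx": 0,"ry": 0,"rz": -0.25,"fingers": 0.26}
  ]
}}

```text
time_s: 15.45
tool_pos: [0.548, 0.0435, 0.0768]
tool_rot: [179.9, 0.0, 69.9]
force: [0.2, -1.6, 2.9]
grip_width: 0.0325
grasp_force: 2.1
```

```bash
python3 s.py g4
```

```text
d mm [ 0.5 -0.1  0.8] rv [ 1.000e-03 -0.000e+00  1.098e+00] q7 -17.0 pos [0.548  0.0435 0.0768] [1.7994e+02 1.0000e-02 6.9920e+01] t 15.45 w 0.0324911282526812 F [ 0.2 -1.6  2.9] [-0.45 -0.19 -0.02] g 2.08474540093448
tool F [-1.4  0.8 -2.9] phi -20.1
[(276, 'd', [np.float64(208.5)]), (276, 'u', [np.float64(218.3)]), (277, 'd', [np.float64(208.6)]), (277, 'u', [np.float64(218.4)]), (278, 'd', [np.float64(208.5)]), (278, 'u', [np.float64(218.5)])]
```

Call:
{"name": "drive_tool", "arguments": {
  "moves": [
    {"x": 0,"y": 0,"z": 0,"rx": 0,"ry": 0,"rz": -0.04,"fingers": 0.26},
    {"x": 0,"y": 0,"z": 0,"rx": 0,"ry": 0,"rz": -0.04,"fingers": 0.26}
  ]
}}

```text
time_s: 15.75
tool_pos: [0.548, 0.0436, 0.0768]
tool_rot: [179.9, 0.0, 72.2]
force: [2.1, -1.4, 3.2]
grip_width: 0.0324
grasp_force: 2.1
```

Call:
{"name": "drive_tool", "arguments": {
  "moves": [
    {"x": 0,"y": 0,"z": 0,"rx": 0,"ry": 0,"rz": -0.1,"fingers": 0.26},
    {"x": 0,"y": 0,"z": 0,"rx": 0,"ry": 0,"rz": -0.2,"fingers": 0.26},
    {"x": 0,"y": 0,"z": 0,"rx": 0,"ry": 0,"rz": -0.2,"fingers": 0.26},
    {"x": 0,"y": 0,"z": 0,"rx": 0,"ry": 0,"rz": -0.08,"fingers": 0.26},
    {"x": 0,"y": 0,"z": 0,"rx": 0,"ry": 0,"rz": -0.08,"fingers": 0.26}
  ]
}}

```text
time_s: 16.38
tool_pos: [0.5477, 0.0449, 0.0764]
tool_rot: [180.0, -0.0, 76.9]
force: [2.7, 0.4, 1.1]
grip_width: 0.0322
grasp_force: 1.2
```

```bash
python3 s.py g5
```

```text
d mm [-0.7  0.6  0.4] rv [-0.00e+00 -1.00e-03  1.22e+00] q7 -10.5 pos [0.5477 0.0449 0.0764] [ 1.7999e+02 -4.0000e-02  7.6880e+01] t 16.375 w 0.0322368016491902 F [2.7 0.4 1.1] [-0.04 -0.58  0.02] g 1.150795561261475
tool F [ 1.   2.5 -1.1] phi -13.1
[(276, 'd', [np.float64(208.3)]), (276, 'u', [np.float64(218.3)]), (277, 'd', [np.float64(208.3)]), (277, 'u', [np.float64(218.4)]), (278, 'd', [np.float64(208.3)]), (278, 'u', [np.float64(218.5)])]
```

Call:
{"name": "drive_tool", "arguments": {
  "moves": [
    {"x": 0,"y": 0,"z": 0,"rx": 0,"ry": 0,"rz": -0.15,"fingers": 0.26},
    {"x": 0,"y": 0,"z": 0,"rx": 0,"ry": 0,"rz": -0.3,"fingers": 0.26},
    {"x": 0,"y": 0,"z": 0,"rx": 0,"ry": 0,"rz": -0.3,"fingers": 0.26},
    {"x": 0,"y": 0,"z": 0,"rx": 0,"ry": 0,"rz": -0.18,"fingers": 0.26},
    {"x": 0,"y": 0,"z": 0,"rx": 0,"ry": 0,"rz": -0.18,"fingers": 0.26}
  ]
}}

```text
time_s: 17.05
tool_pos: [0.5474, 0.0447, 0.0764]
tool_rot: [-180.0, -0.0, 87.2]
force: [2.5, 0.9, 0.5]
grip_width: 0.0322
grasp_force: 1.1
```

```bash
python3 s.py g6
```

```text
d mm [-0.6  0.7  0.4] rv [-1.000e-03 -0.000e+00  1.399e+00] q7 -0.8 pos [0.5474 0.0447 0.0764] [-1.7997e+02 -3.0000e-02  8.7190e+01] t 17.05 w 0.032176167508970774 F [2.5 0.9 0.5] [ 0.1  -0.5  -0.03] g 1.1123739142203704
tool F [ 1.   2.5 -0.5] phi -2.8
[(276, 'd', [np.float64(208.3)]), (276, 'u', [np.float64(218.4)]), (277, 'd', [np.float64(208.3)]), (277, 'u', [np.float64(218.6)]), (278, 'd', [np.float64(208.3)]), (278, 'u', [np.float64(218.5)])]
```

Call:
{"name": "drive_tool", "arguments": {
  "moves": [
    {"x": 0,"y": 0.7,"z": 0,"rx": 0,"ry": 0,"rz": -0.15,"fingers": 0.26},
    {"x": 0,"y": 0.7,"z": 0,"rx": 0,"ry": 0,"rz": -0.3,"fingers": 0.26},
    {"x": 0,"y": 0.7,"z": 0,"rx": 0,"ry": 0,"rz": -0.3,"fingers": 0.26},
    {"x": 0,"y": 0.7,"z": 0,"rx": 0,"ry": 0,"rz": -0.18,"fingers": 0.26},
    {"x": 0,"y": 0.7,"z": 0,"rx": 0,"ry": 0,"rz": -0.18,"fingers": 0.26}
  ]
}}

```text
time_s: 17.73
tool_pos: [0.5474, 0.0443, 0.0761]
tool_rot: [-179.9, -0.0, 97.5]
force: [0.3, 0.4, -0.1]
grip_width: 0.0321
grasp_force: 0.3
```

```bash
python3 s.py g7
```

```text
d mm [-0.4  0.7  0.1] rv [-2.000e-03  1.000e-03  1.579e+00] q7 9.1 pos [0.5474 0.0443 0.0761] [-1.7989e+02 -2.0000e-02  9.7490e+01] t 17.725 w 0.03210472926548928 F [ 0.3  0.4 -0.1] [-0.04 -0.1   0.04] g 0.32923321647103876
tool F [0.3 0.4 0.1] phi 7.5
[(276, 'd', [np.float64(207.6)]), (276, 'u', [np.float64(218.3)]), (277, 'd', [np.float64(208.0)]), (277, 'u', [np.float64(218.4)]), (278, 'd', [np.float64(207.9)]), (278, 'u', [np.float64(218.5)])]
```

Call:
{"name": "drive_tool", "arguments": {
  "moves": [
    {"x": 0,"y": 0,"z": 0,"rx": 0,"ry": 0,"rz": -0.14,"fingers": 0.26},
    {"x": 0,"y": 0,"z": 0,"rx": 0,"ry": 0,"rz": -0.28,"fingers": 0.26},
    {"x": 0,"y": 0,"z": 0,"rx": 0,"ry": 0,"rz": -0.28,"fingers": 0.26},
    {"x": 0,"y": 0,"z": 0,"rx": 0,"ry": 0,"rz": -0.16,"fingers": 0.26},
    {"x": 0,"y": 0,"z": 0,"rx": 0,"ry": 0,"rz": -0.16,"fingers": 0.26}
  ]
}}

```text
time_s: 18.4
tool_pos: [0.5475, 0.044, 0.0762]
tool_rot: [-179.9, -0.0, 106.7]
force: [-0.6, -0.2, 1.3]
grip_width: 0.0322
grasp_force: 0.0
```

```bash
python3 s.py g8
```

```text
d mm [-0.2  0.5  0.2] rv [-2.000e-03  1.000e-03  1.739e+00] q7 17.8 pos [0.5475 0.044  0.0762] [-1.7991e+02 -2.0000e-02  1.0665e+02] t 18.4 w 0.032177638700371256 F [-0.6 -0.2  1.3] [-0.07  0.05 -0.02] g 0.029529217044910183
tool F [ 0.  -0.6 -1.3] phi 16.7
[(276, 'd', []), (276, 'u', [np.float64(218.2)]), (277, 'd', [np.float64(206.1)]), (277, 'u', [np.float64(218.4)]), (278, 'd', [np.float64(207.9)]), (278, 'u', [np.float64(218.5)])]
```

Call:
{"name": "drive_tool", "arguments": {
  "moves": [
    {"x": 0,"y": 0,"z": 0,"rx": 0,"ry": 0,"rz": -0.12,"fingers": 0.26},
    {"x": 0,"y": 0,"z": 0,"rx": 0,"ry": 0,"rz": -0.24,"fingers": 0.26},
    {"x": 0,"y": 0,"z": 0,"rx": 0,"ry": 0,"rz": -0.24,"fingers": 0.26},
    {"x": 0,"y": 0,"z": 0,"rx": 0,"ry": 0,"rz": -0.12,"fingers": 0.26},
    {"x": 0,"y": 0,"z": 0,"rx": 0,"ry": 0,"rz": -0.12,"fingers": 0.26}
  ]
}}

```text
time_s: 19.08
tool_pos: [0.5478, 0.044, 0.0763]
tool_rot: [-179.9, -0.0, 113.5]
force: [-0.3, -0.7, 0.0]
grip_width: 0.0322
grasp_force: 0.0
```

```bash
python3 s.py g9; python3 -c "
import cv2
for n in('g8','g9'):
  g=cv2.imread('pics/'+n+'.png',0)
  for r in range(202,214):print(r,g[r,272:286])"
```

```text
d mm [-0.1  0.3  0.3] rv [-1.00e-03  1.00e-03  1.86e+00] q7 24.4 pos [0.5478 0.044  0.0763] [-1.7994e+02 -2.0000e-02  1.1355e+02] t 19.075 w 0.03222216103654916 F [-0.3 -0.7  0. ] [-0.08  0.01  0.01] g 0.0
tool F [-0.6 -0.5 -0. ] phi 23.5
[(276, 'd', []), (276, 'u', [np.float64(218.4)]), (277, 'd', []), (277, 'u', [np.float64(218.4)]), (278, 'd', [np.float64(206.1)]), (278, 'u', [np.float64(218.6)])]
202 [ 13  19  23  25  55 114 118 113 116 119 119 105  84 114]
203 [ 21  24  21  29  52 109 114 117 116 115 119 117 149 205]
204 [ 19  18  16  21  44  99 115 118 117 119 120 143 206 215]
205 [ 23  26  23  22  43  96 116 116 119 120 121 148 211 218]
206 [ 15  29  19  18  45  96 118 120 117 119 127 162 211 215]
207 [ 24  26  23  23  40  80 113 117 117 122 161 206 215 215]
208 [ 57  44  35  23  38  64  91  90  84 126 205 215 215 215]
209 [140 122 112  48  36  59  68  68  74 127 208 216 216 216]
210 [211 210 203 105  49  63  65  63  73 127 211 216 217 214]
211 [217 217 207 108  65  67  65  65  69 126 210 215 210 202]
212 [215 215 207 110  69  59  68  66  67 118 202 202 160 130]
213 [215 215 205 111  66  64  60  61  64  90 143 130 115 107]
202 [ 25  15  24  17  22  56 112 114 114 116 117 117 144 205]
203 [ 18  24  16  22  18  51 102 115 116 117 119 146 207 214]
204 [ 25  23  18  23  33  48  96 116 116 117 116 145 207 215]
205 [ 27  20  18  24  30  48  97 115 116 115 122 131 173 213]
206 [ 21  29  24  24  22  46  95 115 120 124 147 164 208 215]
207 [ 34  22  21  27  26  34  81 113 120 143 204 212 214 215]
208 [110  58  34  27  27  32  67  90  87 130 210 215 215 215]
209 [203 139 115  57  30  37  57  63  69 125 210 216 216 216]
210 [216 211 202 109  56  56  61  61  68 125 211 215 217 215]
211 [217 216 206 107  63  63  66  65  69 125 210 216 209 202]
212 [215 214 205 109  65  64  65  67  69 119 200 201 160 131]
213 [215 214 204 112  59  64  69  63  66  77 118 125 109 102]
```

Call:
{"name": "drive_tool", "arguments": {
  "moves": [
    {"x": 0,"y": 0.3,"z": -5,"rx": 0,"ry": 0,"rz": 0,"fingers": 0.26},
    {"x": 0,"y": 0.3,"z": -5,"rx": 0,"ry": 0,"rz": -0.12,"fingers": 0.26},
    {"x": 0,"y": 0.3,"z": -5,"rx": 0,"ry": 0,"rz": -0.24,"fingers": 0.26},
    {"x": 0,"y": 0.3,"z": -5,"rx": 0,"ry": 0,"rz": -0.24,"fingers": 0.26},
    {"x": 0,"y": 0.3,"z": -5,"rx": 0,"ry": 0,"rz": -0.12,"fingers": 0.26},
    {"x": 0,"y": 0.3,"z": -5,"rx": 0,"ry": 0,"rz": -0.12,"fingers": 0.26}
  ]
}}

```text
time_s: 19.88
tool_pos: [0.5487, 0.044, 0.0817]
tool_rot: [180.0, 0.0, 120.4]
force: [-0.7, -0.4, 0.0]
grip_width: 0.0323
grasp_force: 0.0
```

```bash
cat > p.py <<'E'
import sys,cv2
g=cv2.imread('pics/'+sys.argv[1]+'.png',0)
for r in range(202,214):print(r,g[r,270:288])
E
python3 s.py g10|head -3; python3 p.py g10
```

```text
d mm [ 0.3 -0.5  5.7] rv [ 0.    -0.     1.979] q7 30.8 pos [0.5487 0.044  0.0817] [1.7999e+02 1.0000e-02 1.2040e+02] t 19.875 w 0.03231868679024972 F [-0.7 -0.4  0. ] [-0.08  0.02  0.09] g 0.0
tool F [ 0.  -0.8 -0. ] phi 30.4
[(276, 'd', []), (276, 'u', [np.float64(218.3)]), (277, 'd', []), (277, 'u', [np.float64(218.5)]), (278, 'd', []), (278, 'u', [np.float64(218.4)])]
202 [105  29  31  21  21  19  20  25  47  96 113 114 120 148 210 214 215 216]
203 [103  32  22  25  25  12  19  14  41  93 113 116 116 148 210 214 217 216]
204 [104  31  26  25  24  21  25  18  37  79 113 115 117 147 212 216 216 217]
205 [115  41  28  24  18  28  23  15  37  80 111 116 120 151 212 217 216 216]
206 [147 110  61  41  39  26  26  27  35  87 116 123 144 163 211 216 216 216]
207 [212 203 143 122 115  56  35  36  52  94 113 143 205 211 214 214 214 215]
208 [218 216 211 210 202 109  79  66  69  84  76 130 209 215 214 214 215 216]
209 [217 217 216 215 206 106  65  67  63  68  68 126 209 216 215 215 216 213]
210 [218 218 217 217 206 111  63  64  68  65  70 126 211 217 216 215 210 200]
211 [216 217 215 214 206 110  64  66  66  63  68 123 210 216 210 201 160 129]
212 [216 217 216 213 205 107  61  66  63  64  69 120 201 200 160 131 113 105]
213 [217 216 215 213 205 110  65  61  66  62  64  78 117 127 113 102 102 102]
```

Call:
{"name": "drive_tool", "arguments": {
  "moves": [
    {"x": 0,"y": -0.4,"z": 0,"rx": 0,"ry": 0,"rz": -0.13,"fingers": 0.26},
    {"x": 0,"y": -0.4,"z": 0,"rx": 0,"ry": 0,"rz": -0.26,"fingers": 0.26},
    {"x": 0,"y": -0.4,"z": 0,"rx": 0,"ry": 0,"rz": -0.26,"fingers": 0.26},
    {"x": 0,"y": -0.4,"z": 0,"rx": 0,"ry": 0,"rz": -0.14,"fingers": 0.26},
    {"x": 0,"y": -0.4,"z": 0,"rx": 0,"ry": 0,"rz": -0.14,"fingers": 0.26}
  ]
}}

```text
time_s: 20.55
tool_pos: [0.5482, 0.0438, 0.0816]
tool_rot: [-180.0, 0.0, 128.4]
force: [-0.0, -0.3, -0.1]
grip_width: 0.0322
grasp_force: 0.0
```

```bash
python3 s.py g11|head -2; python3 p.py g11
```

```text
d mm [0.2 0.1 5.6] rv [-0.     0.     2.119] q7 38.5 pos [0.5482 0.0438 0.0816] [-179.99    0.    128.42] t 20.55 w 0.032207509279602364 F [-0.  -0.3 -0.1] [-0.06  0.02 -0.01] g 0.0
tool F [-0.2 -0.2  0.1] phi 38.4
202 [207 102  21  33  24  18  24  19  24  44  88 112 112 120 157 212 215 217]
203 [209 104  26  27  23  25  20  27  20  42  85 109 115 120 147 211 217 216]
204 [208 107  31  12  24  25  14  15  24  38  76 110 115 118 151 212 217 216]
205 [209 113  36  25  17  17  19  25  25  36  78 113 114 126 165 213 216 216]
206 [211 142  60  36  39  26  25  24  25  38  81 114 125 160 207 216 215 214]
207 [216 205 136 116 112  55  33  42  36  48  80 116 159 207 215 215 216 214]
208 [217 215 211 210 200 115  68  74  64  71  87 126 205 214 215 216 215 214]
209 [217 216 216 217 207 110  72  71  68  69  72 125 210 216 216 216 214 214]
210 [218 217 217 218 208 112  63  67  65  65  71 126 211 216 216 216 210 200]
211 [217 215 216 216 207 107  61  64  62  65  69 127 210 215 209 204 161 130]
212 [217 217 215 215 206 108  61  66  67  67  70 122 202 202 160 130 110 107]
213 [216 215 216 214 205 112  65  65  63  65  60  89 145 135 116 107 106 106]
```

Call:
{"name": "drive_tool", "arguments": {
  "moves": [
    {"x": 0,"y": 0,"z": 0,"rx": 0,"ry": 0,"rz": -0.13,"fingers": 0.26},
    {"x": 0,"y": 0,"z": 0,"rx": 0,"ry": 0,"rz": -0.26,"fingers": 0.26},
    {"x": 0,"y": 0,"z": 0,"rx": 0,"ry": 0,"rz": -0.26,"fingers": 0.26},
    {"x": 0,"y": 0,"z": 0,"rx": 0,"ry": 0,"rz": -0.14,"fingers": 0.26},
    {"x": 0,"y": 0,"z": 0,"rx": 0,"ry": 0,"rz": -0.14,"fingers": 0.26}
  ]
}}

```text
time_s: 21.22
tool_pos: [0.5482, 0.0437, 0.0816]
tool_rot: [-180.0, -0.0, 136.4]
force: [-0.1, -0.7, -0.8]
grip_width: 0.0323
grasp_force: 0.0
```

```bash
python3 s.py g12|head -2; python3 p.py g12
```

```text
d mm [0.2 0.1 5.6] rv [-0.     0.     2.259] q7 46.2 pos [0.5482 0.0437 0.0816] [-179.99   -0.    136.44] t 21.225 w 0.032269375977492194 F [-0.1 -0.7 -0.8] [0.01 0.02 0.04] g 0.0
tool F [-0.4 -0.6  0.8] phi 46.4
202 [210 136  71  29  16  26  28  13  22  23  39  78 111 116 145 209 216 217]
203 [209 134  75  30  16  16  21  19  21  23  37  79 110 114 145 210 216 216]
204 [210 134  75  34  19  27  20  24  21  26  32  63 107 115 146 212 217 217]
205 [210 138  87  34  19  22  25  23  24  16  33  63 105 115 146 211 216 216]
206 [211 156  95  36  20  24  18  22  28  22  32  69 108 115 148 211 216 214]
207 [216 205 122  54  47  44  46  49  55  59  59  74 111 123 161 211 214 215]
208 [218 210 154 106  98  96  96 102 117 115 117 113 119 143 206 215 214 215]
209 [217 214 205 155 121 119 118 117 120 125 120 122 146 163 211 214 217 215]
210 [217 217 215 205 152 110 114 118 118 117 102 132 205 212 216 216 209 200]
211 [217 218 216 216 200 109  76  75  75  72  76 127 209 215 209 201 158 128]
212 [217 217 215 214 206 112  67  62  67  63  67 118 201 202 161 129 111 108]
213 [216 216 214 216 204 109  64  61  63  64  63  77 118 127 116 110 105 104]
```

The head edge dropped from about row 207.7 to 210.6, roughly 8 mm, so the bolt is in the thread start. I'll lower the fingers, close gently to align, and then turn forward half a turn with loose fingers.

Call:
{"name": "drive_tool", "arguments": {
  "moves": [
    {"x": 0,"y": 0,"z": 5,"rx": 0,"ry": 0,"rz": 0,"fingers": 0.26},
    {"x": 0,"y": 0,"z": 10,"rx": 0,"ry": 0,"rz": 0,"fingers": 0.26},
    {"x": 0,"y": 0,"z": 10,"rx": 0,"ry": 0,"rz": 0,"fingers": 0.4},
    {"x": 0,"y": 0,"z": 10,"rx": 0,"ry": 0,"rz": 0,"fingers": 0.4},
    {"x": 0,"y": 0,"z": 10,"rx": 0,"ry": 0,"rz": 0,"fingers": 0.4},
    {"x": 0,"y": 0,"z": 10,"rx": 0,"ry": 0,"rz": 0,"fingers": 0.4},
    {"x": 0,"y": 0,"z": 10,"rx": 0,"ry": 0,"rz": 0,"fingers": 0.4}
  ],
  "force": 6
}}

```text
time_s: 22.15
tool_pos: [0.5482, 0.0443, 0.0716]
tool_rot: [180.0, -0.0, 136.5]
force: [1.3, 2.8, -4.5]
grip_width: 0.0298
grasp_force: 6.0
```

```bash
python3 s.py g13|head -2; python3 p.py g13
```

```text
d mm [-0.1 -0.3 -4.4] rv [-0.00e+00 -1.00e-03  2.26e+00] q7 46.6 pos [0.5482 0.0443 0.0716] [ 1.7998e+02 -2.0000e-02  1.3648e+02] t 22.15 w 0.029815808580220055 F [ 1.3  2.8 -4.5] [ 0.54 -0.38 -0.  ] g 5.9996542167209554
tool F [1.  2.9 4.5] phi 46.5
202 [210 131  71  31  24  12  28  20  17  13  41  77 111 116 144 209 214 216]
203 [209 131  72  26  29  22  20  23   3  24  39  76 107 114 145 210 216 215]
204 [208 134  71  27  26  26  22  20  28  24  34  75 107 115 147 212 216 217]
205 [209 136  77  35  21  22  23  27  11  13  29  65 108 114 147 211 217 216]
206 [211 157  93  38  22  16  14  21  20  24  23  64 110 116 147 209 215 215]
207 [216 205 120  40  24  27  20  21  24  23  34  63 113 124 163 211 215 214]
208 [217 211 146  56  21  19  25  16  27  24  26  54 118 161 207 214 215 215]
209 [216 215 203  97  37  22  23  20  15  29  33  73 157 208 216 216 215 214]
210 [217 216 208 137 111  51  36  36  29  23  40 116 206 215 217 215 210 200]
211 [217 217 216 210 201 100  54  54  56  54  60 123 209 215 209 202 160 128]
212 [216 216 216 214 207 112  68  61  66  62  66 119 200 202 158 129 113 105]
213 [216 215 215 214 204 110  64  61  65  60  65  77 117 128 115 107 107 109]
```

Call:
{"name": "drive_tool", "arguments": {
  "moves": [
    {"x": 0,"y": 0.6,"z": 0,"rx": 0,"ry": 0,"rz": 0,"fingers": 0.26},
    {"x": 0,"y": 0.6,"z": 0,"rx": 0,"ry": 0,"rz": 0,"fingers": 0.26},
    {"x": 0,"y": 0.6,"z": 0,"rx": 0,"ry": 0,"rz": 0.15,"fingers": 0.26},
    {"x": 0,"y": 0.6,"z": 0,"rx": 0,"ry": 0,"rz": 0.3,"fingers": 0.26},
    {"x": 0,"y": 0.6,"z": 0,"rx": 0,"ry": 0,"rz": 0.45,"fingers": 0.26},
    {"x": 0,"y": 0.6,"z": 1,"rx": 0,"ry": 0,"rz": 0.6,"fingers": 0.26},
    {"x": 0,"y": 0.6,"z": 1,"rx": 0,"ry": 0,"rz": 0.75,"fingers": 0.26},
    {"x": 0,"y": 0.6,"z": 1,"rx": 0,"ry": 0,"rz": 0.9,"fingers": 0.26},
    {"x": 0,"y": 0.6,"z": 1,"rx": 0,"ry": 0,"rz": 1.05,"fingers": 0.26},
    {"x": 0,"y": 0.6,"z": 2,"rx": 0,"ry": 0,"rz": 1.2,"fingers": 0.26},
    {"x": 0,"y": 0.6,"z": 2,"rx": 0,"ry": 0,"rz": 1.35,"fingers": 0.26},
    {"x": 0,"y": 0.6,"z": 2,"rx": 0,"ry": 0,"rz": 1.5,"fingers": 0.26},
    {"x": 0,"y": 0.6,"z": 2,"rx": 0,"ry": 0,"rz": 1.571,"fingers": 0.26},
    {"x": 0,"y": 0.6,"z": 2,"rx": 0,"ry": 0,"rz": 1.571,"fingers": 0.26}
  ]
}}

```text
time_s: 23.95
tool_pos: [0.5481, 0.0439, 0.0696]
tool_rot: [-180.0, 0.1, 46.5]
force: [-1.9, -0.4, 1.1]
grip_width: 0.0321
grasp_force: 1.6
```

```bash
python3 s.py g14; python3 p.py g14
```

```text
d mm [ 0.1 -0.  -6.4] rv [-0.     0.001  0.689] q7 -38.6 pos [0.5481 0.0439 0.0696] [-1.7996e+02  6.0000e-02  4.6490e+01] t 23.95 w 0.0320767635777835 F [-1.9 -0.4  1.1] [-0.12  0.51 -0.  ] g 1.6140311534400098
tool F [-1.6 -1.1 -1.1] phi -43.5
[(276, 'd', [np.float64(211.3)]), (276, 'u', [np.float64(218.4)]), (277, 'd', [np.float64(211.2)]), (277, 'u', [np.float64(218.6)]), (278, 'd', [np.float64(211.2)]), (278, 'u', [np.float64(218.5)])]
202 [ 36  56 107 117 119 119 120 117 116 117 118 122 112 108  54  36  41 122]
203 [ 36  54 112 119 120 119 119 121 115 117 121 117 116 111  49  35  39 119]
204 [ 40  57 110 121 120 121 120 119 120 116 117 120 117 109  55  38  37 123]
205 [ 37  57 107 116 118 117 120 120 118 117 114 115 115 107  54  37  33 120]
206 [ 38  49  95 115 119 117 116 118 117 114 117 116 115 107  63  39  36 120]
207 [ 39  54 102 117 116 117 117 120 117 115 115 118 116 107  64  35  40 116]
208 [ 51  67 112 120 118 117 119 118 117 117 112 118 118 115  75  53  54 123]
209 [124 131 141 124 122 118 119 116 117 119 120 118 126 142 133 128 124 148]
210 [210 210 206 160 145 122 115 116 119 112 115 121 161 207 211 210 204 194]
211 [216 217 216 212 202 120 103 100 101  94  96 127 205 214 210 201 160 130]
212 [215 218 215 215 205 110  70  73  74  69  74 121 203 202 160 132 111 106]
213 [217 215 215 214 205 111  64  64  65  65  66  90 145 134 117 108 108 105]
```

Call:
{"name": "drive_tool", "arguments": {
  "moves": [
    {"x": 0,"y": 0,"z": 0,"rx": 0,"ry": 0,"rz": 0.15,"fingers": 0.26},
    {"x": 0,"y": 0,"z": 0,"rx": 0,"ry": 0,"rz": 0.3,"fingers": 0.26},
    {"x": 0,"y": 0,"z": 0,"rx": 0,"ry": 0,"rz": 0.45,"fingers": 0.26},
    {"x": 0,"y": 0,"z": 1,"rx": 0,"ry": 0,"rz": 0.6,"fingers": 0.26},
    {"x": 0,"y": 0,"z": 1,"rx": 0,"ry": 0,"rz": 0.75,"fingers": 0.26},
    {"x": 0,"y": 0,"z": 1,"rx": 0,"ry": 0,"rz": 0.9,"fingers": 0.26},
    {"x": 0,"y": 0,"z": 1,"rx": 0,"ry": 0,"rz": 1.05,"fingers": 0.26},
    {"x": 0,"y": 0,"z": 2,"rx": 0,"ry": 0,"rz": 1.2,"fingers": 0.26},
    {"x": 0,"y": 0,"z": 2,"rx": 0,"ry": 0,"rz": 1.35,"fingers": 0.26},
    {"x": 0,"y": 0,"z": 2,"rx": 0,"ry": 0,"rz": 1.5,"fingers": 0.26},
    {"x": 0,"y": 0,"z": 2,"rx": 0,"ry": 0,"rz": 1.571,"fingers": 0.26},
    {"x": 0,"y": 0,"z": 2,"rx": 0,"ry": 0,"rz": 1.571,"fingers": 0.26},
    {"x": 0,"y": 0,"z": 2,"rx": 0,"ry": 0,"rz": 1.571,"fingers": 0.4},
    {"x": 0,"y": 0,"z": 2,"rx": 0,"ry": 0,"rz": 1.571,"fingers": 0.4},
    {"x": 0,"y": 0,"z": 2,"rx": 0,"ry": 0,"rz": 1.571,"fingers": 0.4},
    {"x": 0,"y": 0,"z": 2,"rx": 0,"ry": 0,"rz": 1.571,"fingers": 0.4}
  ]
}}

```text
time_s: 26.0
tool_pos: [0.5483, 0.0443, 0.0674]
tool_rot: [180.0, 0.0, -43.5]
force: [-2.1, 0.8, -0.6]
grip_width: 0.0317
grasp_force: 6.0
```

```bash
python3 s.py g15; python3 p.py g15
```

```text
d mm [ 0.1  0.4 -8.6] rv [-0.     0.001 -0.882] q7 -119.6 pos [0.5483 0.0443 0.0674] [ 1.7998e+02  4.0000e-02 -4.3540e+01] t 26.0 w 0.031719467078272966 F [-2.1  0.8 -0.6] [0.11 0.77 0.04] g 5.999166830442846
tool F [-2.1  0.8  0.6] phi -133.5
[(276, 'd', []), (276, 'u', [np.float64(217.8)]), (277, 'd', []), (277, 'u', [np.float64(218.2)]), (278, 'd', []), (278, 'u', [np.float64(218.3)])]
202 [210 146  66  29  19  24  28  23  17  20  32  75 112 111 146 210 216 215]
203 [209 137  72  32  20  25  17  30  13  22  35  76 109 113 145 211 215 216]
204 [210 136  71  33  25  18  17  23  21  29  34  76 110 114 146 211 218 217]
205 [210 138  76  32  24  27  25  17  21  30  23  67 108 111 144 211 217 215]
206 [212 157  91  36  18  20  28  19  24  22  29  64 108 116 146 210 215 215]
207 [216 205 115  40  22  24  23  18  26  23  35  61 105 115 146 211 215 215]
208 [218 209 124  43  22  28  19  19  25  24  23  65 110 117 147 210 214 216]
209 [215 210 135  47  21  24  22  16  25  21  28  57 110 123 162 212 215 214]
210 [216 211 152  61  29  25  23  24  17  21  24  56 117 162 209 216 210 198]
211 [218 215 202  96  34  24  16  29  19  26  25  52 135 206 209 202 162 128]
212 [217 215 209 137 109  51  33  34  36  30  31  57 132 197 160 132 115 109]
213 [216 215 215 209 199 105  62  62  62  61  63  80 129 128 110  99 102 101]
```

Call:
{"name": "drive_tool", "arguments": {
  "moves": [
    {"x": 0,"y": 0,"z": 0,"rx": 0,"ry": 0,"rz": 0,"fingers": 0.26},
    {"x": 0,"y": 0,"z": 0,"rx": 0,"ry": 0,"rz": 0,"fingers": 0.26},
    {"x": 0,"y": 0,"z": 0,"rx": 0,"ry": 0,"rz": 0.13,"fingers": 0.26},
    {"x": 0,"y": 0,"z": 0,"rx": 0,"ry": 0,"rz": 0.13,"fingers": 0.26},
    {"x": 0,"y": 0,"z": 0,"rx": 0,"ry": 0,"rz": 0.13,"fingers": 0.26},
    {"x": 0,"y": 0,"z": 0,"rx": 0,"ry": 0,"rz": 0,"fingers": 0.26},
    {"x": 0,"y": 0,"z": 0,"rx": 0,"ry": 0,"rz": 0,"fingers": 0.26},
    {"x": 0,"y": 0,"z": 0,"rx": 0,"ry": 0,"rz": 0,"fingers": 0.4},
    {"x": 0,"y": 0,"z": 0,"rx": 0,"ry": 0,"rz": 0,"fingers": 0.4},
    {"x": 0,"y": 0,"z": 0,"rx": 0,"ry": 0,"rz": 0,"fingers": 0.4},
    {"x": 0,"y": 0,"z": 0,"rx": 0,"ry": 0,"rz": 0,"fingers": 0.4}
  ]
}}

```text
time_s: 27.42
tool_pos: [0.5493, 0.0434, 0.068]
tool_rot: [-180.0, -0.1, -43.6]
force: [-0.5, -3.8, 3.7]
grip_width: 0.0302
grasp_force: 6.0
```

```bash
python3 s.py g16|head -2
```

```text
d mm [-1.3  0.4 -8. ] rv [ 0.001 -0.002 -0.883] q7 -119.7 pos [0.5493 0.0434 0.068 ] [-1.7999e+02 -1.0000e-01 -4.3600e+01] t 27.425 w 0.030218537060183275 F [-0.5 -3.8  3.7] [-0.98  0.21 -0.02] g 6.0005407116841525
tool F [ 2.3  3.1 -3.7] phi -133.6
```

Call:
{"name": "drive_tool", "arguments": {
  "moves": [
    {"x": -0.5,"y": 0.4,"z": 0,"rx": 0,"ry": 0,"rz": 0,"fingers": 0.1},
    {"x": -0.5,"y": 0.4,"z": 0,"rx": 0,"ry": 0,"rz": 0,"fingers": -0.2},
    {"x": -0.5,"y": 0.4,"z": 0,"rx": 0,"ry": 0,"rz": 0,"fingers": -0.2},
    {"x": -0.5,"y": 0.4,"z": 0,"rx": 0,"ry": 0,"rz": 0,"fingers": -0.2},
    {"x": -0.5,"y": 0.4,"z": 0,"rx": 0,"ry": 0,"rz": -0.17,"fingers": -0.2},
    {"x": -0.5,"y": 0.4,"z": 0,"rx": 0,"ry": 0,"rz": -0.34,"fingers": -0.2},
    {"x": -0.5,"y": 0.4,"z": 0,"rx": 0,"ry": 0,"rz": -0.51,"fingers": -0.2},
    {"x": -0.5,"y": 0.4,"z": 0,"rx": 0,"ry": 0,"rz": -0.68,"fingers": -0.2},
    {"x": -0.5,"y": 0.4,"z": 0,"rx": 0,"ry": 0,"rz": -0.85,"fingers": -0.2},
    {"x": -0.5,"y": 0.4,"z": 0,"rx": 0,"ry": 0,"rz": -1.02,"fingers": -0.2},
    {"x": -0.5,"y": 0.4,"z": 0,"rx": 0,"ry": 0,"rz": -1.19,"fingers": -0.2},
    {"x": -0.5,"y": 0.4,"z": 0,"rx": 0,"ry": 0,"rz": -1.36,"fingers": -0.2},
    {"x": -0.5,"y": 0.4,"z": 0,"rx": 0,"ry": 0,"rz": -1.5,"fingers": -0.2},
    {"x": -0.5,"y": 0.4,"z": 0,"rx": 0,"ry": 0,"rz": -1.571,"fingers": -0.2}
  ]
}}

```text
time_s: 29.22
tool_pos: [0.548, 0.0444, 0.0676]
tool_rot: [-180.0, -0.0, 46.6]
force: [-0.4, 0.1, -0.6]
grip_width: 0.0521
grasp_force: 0.0
```

Call:
{"name": "drive_tool", "arguments": {
  "moves": [
    {"x": 0,"y": 0,"z": 0,"rx": 0,"ry": 0,"rz": -0.17,"fingers": -0.2},
    {"x": 0,"y": 0,"z": 0,"rx": 0,"ry": 0,"rz": -0.34,"fingers": -0.2},
    {"x": 0,"y": 0,"z": 0,"rx": 0,"ry": 0,"rz": -0.51,"fingers": -0.2},
    {"x": 0,"y": 0,"z": 0,"rx": 0,"ry": 0,"rz": -0.68,"fingers": -0.2},
    {"x": 0,"y": 0,"z": 0,"rx": 0,"ry": 0,"rz": -0.85,"fingers": -0.2},
    {"x": 0,"y": 0,"z": 0,"rx": 0,"ry": 0,"rz": -1.02,"fingers": -0.2},
    {"x": 0,"y": 0,"z": 0,"rx": 0,"ry": 0,"rz": -1.19,"fingers": -0.2},
    {"x": 0,"y": 0,"z": 0,"rx": 0,"ry": 0,"rz": -1.36,"fingers": -0.2},
    {"x": 0,"y": 0,"z": 0,"rx": 0,"ry": 0,"rz": -1.5,"fingers": -0.2},
    {"x": 0,"y": 0,"z": 0,"rx": 0,"ry": 0,"rz": -1.571,"fingers": -0.2},
    {"x": 0,"y": 0,"z": 0,"rx": 0,"ry": 0,"rz": -1.571,"fingers": -0.2},
    {"x": 0,"y": 0,"z": 0,"rx": 0,"ry": 0,"rz": -1.571,"fingers": -0.2}
  ]
}}

```text
time_s: 30.72
tool_pos: [0.548, 0.0443, 0.0675]
tool_rot: [180.0, -0.0, 136.4]
force: [0.8, -0.0, 0.1]
grip_width: 0.0521
grasp_force: 0.0
```

```bash
python3 s.py g17; python3 p.py g17
```

```text
d mm [-0.3 -0.1 -8.5] rv [-0.    -0.     2.258] q7 46.3 pos [0.548  0.0443 0.0675] [ 1.8000e+02 -1.0000e-02  1.3639e+02] t 30.725 w 0.05205480964937338 F [ 0.8 -0.   0.1] [-0.06  0.01 -0.03] g 0.0
tool F [-0.6  0.5 -0.1] phi 46.4
[(276, 'd', []), (276, 'u', [np.float64(217.7)]), (277, 'd', []), (277, 'u', [np.float64(218.0)]), (278, 'd', []), (278, 'u', [np.float64(218.3)])]
202 [206 112  30  31  24  21  23  30  25  27  55 110 117 115 158 211 216 216]
203 [209 121  30  21  23  27  27  27  26  27  51 108 116 114 144 211 216 217]
204 [209 124  38  24  24  24  21  27  25  29  58 110 113 114 145 211 216 217]
205 [209 136  47  25  27  31  16  24  20  25  50 104 111 113 146 211 216 215]
206 [211 155  58  17  14  14  12  25  27  19  48  93 112 117 147 210 216 216]
207 [216 204  94  27  24  22  10  19  27  23  46  87 113 113 144 210 215 214]
208 [217 207 104  29  27  24  23  20  25  20  41  89 110 116 146 211 215 214]
209 [216 207 102  26  26  26  23  25  26  24  36  79 114 124 165 212 216 213]
210 [217 208 105  27  16  23  20  21  25  28  37  88 144 164 209 214 208 199]
211 [217 208 113  33  20  17  19  25  23  17  39 117 197 209 210 202 160 130]
212 [216 210 138  52  21  28  18  23  18  25  35  74 148 195 158 132 114 105]
213 [216 214 200  94  19  22  31  24  22  22  31  70 131 130 115 103 103 101]
```

Call:
{"name": "drive_tool", "arguments": {
  "moves": [
    {"x": 0,"y": 0,"z": 0,"rx": 0,"ry": 0,"rz": 0,"fingers": 0.26},
    {"x": 0,"y": 0,"z": 0,"rx": 0,"ry": 0,"rz": 0,"fingers": 0.26},
    {"x": 0,"y": 0,"z": 0,"rx": 0,"ry": 0,"rz": 0,"fingers": 0.26},
    {"x": 0,"y": 0,"z": 0,"rx": 0,"ry": 0,"rz": 0.15,"fingers": 0.26},
    {"x": 0,"y": 0,"z": 0,"rx": 0,"ry": 0,"rz": 0.3,"fingers": 0.26},
    {"x": 0,"y": 0,"z": 0,"rx": 0,"ry": 0,"rz": 0.45,"fingers": 0.26},
    {"x": 0,"y": 0,"z": 1,"rx": 0,"ry": 0,"rz": 0.6,"fingers": 0.26},
    {"x": 0,"y": 0,"z": 1,"rx": 0,"ry": 0,"rz": 0.75,"fingers": 0.26},
    {"x": 0,"y": 0,"z": 1,"rx": 0,"ry": 0,"rz": 0.9,"fingers": 0.26},
    {"x": 0,"y": 0,"z": 1,"rx": 0,"ry": 0,"rz": 1.05,"fingers": 0.26},
    {"x": 0,"y": 0,"z": 2,"rx": 0,"ry": 0,"rz": 1.2,"fingers": 0.26},
    {"x": 0,"y": 0,"z": 2,"rx": 0,"ry": 0,"rz": 1.35,"fingers": 0.26},
    {"x": 0,"y": 0,"z": 2,"rx": 0,"ry": 0,"rz": 1.5,"fingers": 0.26},
    {"x": 0,"y": 0,"z": 2,"rx": 0,"ry": 0,"rz": 1.571,"fingers": 0.26},
    {"x": 0,"y": 0,"z": 2,"rx": 0,"ry": 0,"rz": 1.571,"fingers": 0.26}
  ]
}}

```text
time_s: 32.65
tool_pos: [0.5486, 0.0445, 0.0658]
tool_rot: [180.0, -0.1, 46.5]
force: [2.1, -0.2, 0.2]
grip_width: 0.0322
grasp_force: 5.3
```

```bash
python3 s.py g18
```

```text
d mm [ -0.7   0.  -10.2] rv [ 0.    -0.001  0.69 ] q7 -38.8 pos [0.5486 0.0445 0.0658] [ 1.7995e+02 -6.0000e-02  4.6510e+01] t 32.65 w 0.03219376598588619 F [ 2.1 -0.2  0.2] [-0.03 -0.19  0.01] g 5.327849497552961
tool F [ 1.3  1.7 -0.2] phi -43.5
[(276, 'd', [np.float64(212.5)]), (276, 'u', [np.float64(217.7)]), (277, 'd', [np.float64(212.5)]), (277, 'u', [np.float64(218.0)]), (278, 'd', [np.float64(212.5)]), (278, 'u', [np.float64(218.2)])]
```

Call:
{"name": "drive_tool", "arguments": {
  "moves": [
    {"x": 0,"y": 0,"z": 0,"rx": 0,"ry": 0,"rz": 0.15,"fingers": 0.26},
    {"x": 0,"y": 0,"z": 0,"rx": 0,"ry": 0,"rz": 0.3,"fingers": 0.26},
    {"x": 0,"y": 0,"z": 0,"rx": 0,"ry": 0,"rz": 0.45,"fingers": 0.26},
    {"x": 0,"y": 0,"z": 1,"rx": 0,"ry": 0,"rz": 0.6,"fingers": 0.26},
    {"x": 0,"y": 0,"z": 1,"rx": 0,"ry": 0,"rz": 0.75,"fingers": 0.26},
    {"x": 0,"y": 0,"z": 1,"rx": 0,"ry": 0,"rz": 0.9,"fingers": 0.26},
    {"x": 0,"y": 0,"z": 1,"rx": 0,"ry": 0,"rz": 1.05,"fingers": 0.26},
    {"x": 0,"y": 0,"z": 2,"rx": 0,"ry": 0,"rz": 1.2,"fingers": 0.26},
    {"x": 0,"y": 0,"z": 2,"rx": 0,"ry": 0,"rz": 1.35,"fingers": 0.26},
    {"x": 0,"y": 0,"z": 2,"rx": 0,"ry": 0,"rz": 1.5,"fingers": 0.26},
    {"x": 0,"y": 0,"z": 2,"rx": 0,"ry": 0,"rz": 1.6,"fingers": 0.26},
    {"x": 0,"y": 0,"z": 2,"rx": 0,"ry": 0,"rz": 1.7,"fingers": 0.26},
    {"x": 0,"y": 0,"z": 2,"rx": 0,"ry": 0,"rz": 1.7,"fingers": 0.26},
    {"x": 0,"y": 0,"z": 2,"rx": 0,"ry": 0,"rz": 1.571,"fingers": 0.26},
    {"x": 0,"y": 0,"z": 2,"rx": 0,"ry": 0,"rz": 1.571,"fingers": 0.26},
    {"x": 0,"y": 0,"z": 2,"rx": 0,"ry": 0,"rz": 1.571,"fingers": 0.4},
    {"x": 0,"y": 0,"z": 2,"rx": 0,"ry": 0,"rz": 1.571,"fingers": 0.4},
    {"x": 0,"y": 0,"z": 2,"rx": 0,"ry": 0,"rz": 1.571,"fingers": 0.4},
    {"x": 0,"y": 0,"z": 2,"rx": 0,"ry": 0,"rz": 1.571,"fingers": 0.4}
  ]
}}

```text
time_s: 35.08
tool_pos: [0.5478, 0.0447, 0.0634]
tool_rot: [180.0, 0.0, -43.5]
force: [-0.1, 1.1, -0.7]
grip_width: 0.0308
grasp_force: 6.0
```

```bash
python3 s.py g19
python3 - <<'E'
import cv2
g=cv2.imread('pics/g19.png')[120:280,200:440];cv2.imwrite('pics/z19.png',cv2.resize(g,None,fx=3.3,fy=3.3,interpolation=cv2.INTER_CUBIC))
E
```

```text
d mm [  0.7   0.3 -12.6] rv [-0.     0.001 -0.882] q7 -120.0 pos [0.5478 0.0447 0.0634] [ 1.800e+02  3.000e-02 -4.355e+01] t 35.075 w 0.03075475816147537 F [-0.1  1.1 -0.7] [0.38 0.26 0.01] g 5.999865027697524
tool F [-0.8 -0.7  0.7] phi -133.5
[(276, 'd', []), (276, 'u', [np.float64(218.2)]), (277, 'd', []), (277, 'u', [np.float64(218.4)]), (278, 'd', []), (278, 'u', [np.float64(218.6)])]
```

View pics/z19.png

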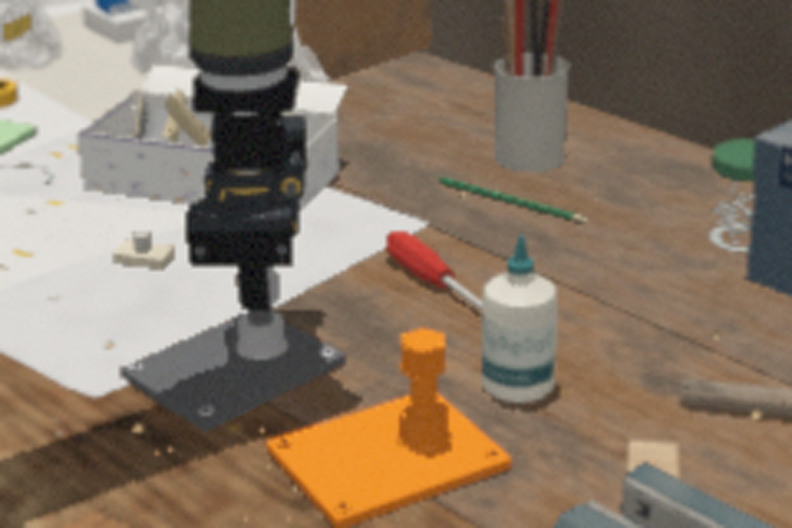

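The gripper holds the head above the boss and the bottle stands upright at crop (520,330). The screwdriver and plug block haven't moved. The flats read 30.8 mm, so the bolt lags by 2–3°. I'll trim that forward and finish with a firm aligned grip.

Call:
{"name": "drive_tool", "arguments": {
  "moves": [
    {"x": 0.3,"y": 0.3,"z": 0,"rx": 0,"ry": 0,"rz": 0,"fingers": 0.26},
    {"x": 0.3,"y": 0.3,"z": 0,"rx": 0,"ry": 0,"rz": 0,"fingers": 0.26},
    {"x": 0.3,"y": 0.3,"z": 0,"rx": 0,"ry": 0,"rz": 0.1,"fingers": 0.26},
    {"x": 0.3,"y": 0.3,"z": 0,"rx": 0,"ry": 0,"rz": 0.2,"fingers": 0.26},
    {"x": 0.3,"y": 0.3,"z": 0,"rx": 0,"ry": 0,"rz": 0.2,"fingers": 0.26},
    {"x": 0.3,"y": 0.3,"z": 0,"rx": 0,"ry": 0,"rz": 0.2,"fingers": 0.26},
    {"x": 0.3,"y": 0.3,"z": 0,"rx": 0,"ry": 0,"rz": 0.06,"fingers": 0.26},
    {"x": 0.3,"y": 0.3,"z": 0,"rx": 0,"ry": 0,"rz": 0.06,"fingers": 0.26},
    {"x": 0.3,"y": 0.3,"z": 0,"rx": 0,"ry": 0,"rz": 0.06,"fingers": 0.4},
    {"x": 0.3,"y": 0.3,"z": 0,"rx": 0,"ry": 0,"rz": 0.06,"fingers": 0.4},
    {"x": 0.3,"y": 0.3,"z": 0,"rx": 0,"ry": 0,"rz": 0.06,"fingers": 0.4},
    {"x": 0.3,"y": 0.3,"z": 0,"rx": 0,"ry": 0,"rz": 0.06,"fingers": 0.4},
    {"x": 0.3,"y": 0.3,"z": 0,"rx": 0,"ry": 0,"rz": 0.06,"fingers": 0.4}
  ],
  "force": 12
}}

```text
time_s: 36.75
tool_pos: [0.5485, 0.044, 0.0637]
tool_rot: [-180.0, -0.0, -47.0]
force: [4.6, 1.0, -1.9]
grip_width: 0.0299
grasp_force: 12.0
```

```bash
python3 s.py g20
python3 - <<'E'
import cv2
g=cv2.imread('pics/g20.png')[180:240,255:300];cv2.imwrite('pics/z20.png',cv2.resize(g,None,fx=9,fy=9,interpolation=cv2.INTER_CUBIC))
g=cv2.imread('pics/g20.png',0)
for r in range(206,220): print(r,g[r,272:288])
E
```

```text
d mm [ -0.3   0.3 -12.3] rv [-0.    -0.001 -0.942] q7 -123.0 pos [0.5485 0.044  0.0637] [-1.7995e+02 -4.0000e-02 -4.6990e+01] t 36.75 w 0.029852163444554297 F [ 4.6  1.  -1.9] [ 0.25 -0.69 -0.02] g 11.999694904661737
tool F [ 2.3 -4.   1.9] phi -137.0
[(276, 'd', []), (276, 'u', [np.float64(218.2)]), (277, 'd', []), (277, 'u', [np.float64(218.4)]), (278, 'd', []), (278, 'u', [np.float64(218.5)])]
206 [ 99  34  23  27  24  26  19  20  34  78 112 113 144 209 215 215]
207 [109  22  25  26  22  28  22  26  36  73 108 115 147 210 214 214]
208 [107  33  25  17  23  27  20  30  34  76 112 112 144 209 216 215]
209 [109  33  13  16  25  22  22  21  37  71 109 116 149 211 214 214]
210 [112  29  26  21  16  26  14  11  32  66 111 125 163 210 210 200]
211 [145  50  27  24  26  26  20  27  33  66 120 160 200 202 160 130]
212 [202  95  34  25  24  30  26  26  34  66 139 190 158 133 111 106]
213 [207 139 110  48  33  28  37  34  35  53  95 126 110 100 102 101]
214 [205 199 189 103  63  62  60  62  63  56  81  86  79  70  65  65]
215 [140 125 128  89  66  65  69  65  61  68  87 107 107  79  61  61]
216 [115 110 110  75  63  64  65  62  63  65  85 110 112  88  64  61]
217 [110 113 110  87  70  70  64  71  73  74  97 111 114 106  67  63]
218 [102 113 111 108  90  84  77  84  91  95 111 113 112 104  72  58]
219 [ 98 113 116 114 112 110 112 113 112 112 114 115 115 106  69  60]
```

View pics/z20.png

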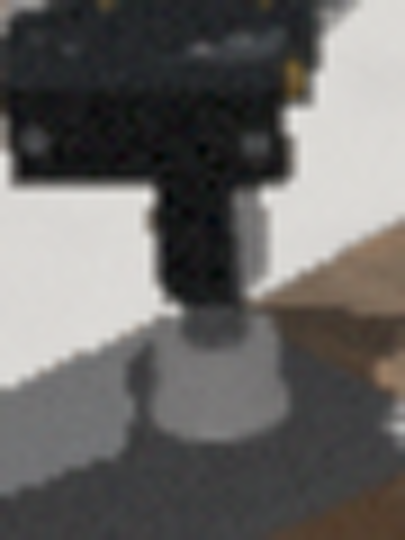

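The final zoom shows the fingers closed on the head (29.9 mm). The right corner of the head has sunk from row 208.3 to about 211, which is about 8 mm, or one full turn.

```bash
python3 -c "
from cell import workorder; print(workorder.sign_off())"
```

```text
the job is handed in; nothing more can be done
None
```

I handed the job in at about 37 s: the bottle is upright on the bench about 20 cm from the bolt, the bolt went back about 125° until it dropped, then one full turn forward, and the fingers still hold its head (12 N).

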